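# Load the bottle shaker, pin its guard and set the speed

## Robot

A 7-joint arm with a two-finger parallel gripper is mounted at the origin on the work surface. World frame = base frame: x ahead of the robot, y to its left, z up, the work surface at z = 0. Lengths are in mm, angles in rad, forces in N, time in s.
With the tool pointing down it reaches from about 400 to 875 mm from the base axis. Payload 19.3 kg.
Tool frame: the origin (TCP) lies on the centre line of the jaws, within the pads' length; the fingertips stand 14 mm ahead of it and the grasp point (between the pads) lies 5 mm behind it; z points along the fingers, y is the line along which they close (so a half turn about z gives the same grasp; the last joint's range is limited). The gripper opens to 85 mm and grips with 20 to 120 N. Pads are 22 mm wide; open, the fingers measure 114 mm over their backs; the gripper's body (76 mm by 85 mm) begins 54 mm behind the grasp point. The pads swing forward as they close: fully open they stand 13 mm farther back than shut.
Start: joints at [-1.259, 0.521, -0.036, 1.599, 0.021, 1.021, -0.113], TCP at [232.887, 579.981, 245.291] pointing down, gripper open.
Joint ranges: [-2.91, 2.91], [-0.3, 2.13], [-1.5, 1.42], [0.17, 2.43], [-1.26, 4.41], [0.16, 1.93], [-2.52, 2.52]. Speed limits (rad/s): [1.89, 1.89, 2.39, 2.39, 3.01, 3.01, 3.01].

## Interface

Orientations are given as a rotation vector (axis times angle).
In Python, from bench import ctrl gives the robot as it stands.
- The arm moves only by the tool jog_arm, never from a script. Its arguments are lists of equal length, an entry for each row: "gripper": the opening, from 0 (shut) to 1 (fully open); "travel": the shift along the tool's x, y, z in mm, a list of three; "twist": the turn about the tool's z in rad. In form: {"gripper": [gripper, ...], "travel": [[dx, dy, dz], ...], "twist": [twist, ...]}. A call has 1 to 12 rows; each row shifts and turns the commanded pose from where the row before left it, along the tool's axes as they then stand; what a row does not reach is not made up. A row lasts 1/12 s, in which the tool goes at most 41.7 mm and 7.16 degrees, less where a joint would pass 70% of its speed; a pose out of reach is approached as far as the arm can. A call is refused whole if a number of a shift passes 41.7 or a number of a turn 0.125, either way. A call with a gripper value outside its range is refused whole. The fingers move at their own pace and stop on an object; the grip force is fixed at half the most. Time passes only in rows, so rows that do not move let the fingers close. It gives the time, the measured TCP pose, the force and the opening at its end, in the units of the state.
- ctrl.get_obs(): the state, without advancing time (a new reading comes with each control period).
- ctrl.snapshot(name): name is "scene" or "top"; returns (picture, depth): 480x640x3 uint8, blue, green, red; 480x640 float32, mm along the optical axis (not along the pixel's ray), 0 where there is no reading.
- ctrl.camera_model(name): a dict with "intrinsics" (3x3 intrinsics, pixels), "rvec" (rotation vector, rad) and "tvec" (3), from world to camera coordinates, as OpenCV has them. Camera axes: x right, y down, z forward; pixel columns grow to the right and rows downward; lengths in mm; the calibration is good to about 2 mm. A picture is of the moment at which its call begins. camera_model takes no time and is no camera call.
- ctrl.finish_job(): hands the job in, once; it reports no verdict.
Trained networks look in the newest picture that a camera, given by its name, has taken for a name from the list of things; names that differ only in an ending like _2 or _b are one class to them, and where a whole thing is asked for, a point or a joint stands for the part that bears it (a point fixed in the world has none). Each returns a list of dicts, best first, with "score" (0 to 1); they miss things now and then, are a little off and sometimes report something else, mostly with a low value. They report only what shows in the picture. A call takes as long as a camera call. They do not tell look-alikes from the thing itself.
- ctrl.look_for(name, camera): "rect" ([left, top, width, height] in pixels, round what is visible of it).
- ctrl.spot_point(name, camera): "centre" ([row, column] in pixels: a listed point, or the origin of a listed thing).
The state is a dict: "t": time; "joint_pos": joint angles; "qvel": joint speeds; "joint_efforts": joint torques, N m; "ee_pos": TCP position; "orientation": TCP orientation; "contact_force": force on the tool from outside, world axes, zero at the start; "moment": the same for the moment, N m; "gripper_width": finger opening in mm.
Only numpy, scipy, OpenCV 4.12 (cv2) and the standard library are available. Lean on these libraries where they do the work, as an engineer would, in place of code of your own. Each camera call takes 0.05 s, during which the arm holds its last target. There are 200 camera calls.

## Task

Slide the shaker's clear cover open, stand every amber bottle from the grey crate upright in the shaker, one to a cell, and slide the cover fully shut. Then take the hitch pin from its blue holder, push it fully down through the cross hole of the shaker's stud with its loop towards the stud's free end, swing the loop down over the stud's end until it snaps under, and only after that turn the speed dial to the orange mark. Leave the jar, the tape and the brush where they are.

Things in the scene. Friction and masses are not known exactly. Their poses are not given: they have to be found in the camera images.
- shaker: bottle shaker fixed to the bench, its place varies. Origin: under the centre of its well, at bench level; x points from its front wall to the motor deck at the back (away from the robot), y left, z up. Side walls up to z 88 mm, inner faces y +-69 mm; front wall x -85 to -69, top z 146 mm; deck x 69 to 225, top z 88 mm; right of it the stud's bracket, x -95 to -75, y -147 to -70, top z 145 mm
- cell0 (a point): centre of the floor of shaker cell 0 (66 mm square; shaker x -36, y +36 mm), z 25 mm above the bench
- cell1 (a point): centre of the floor of shaker cell 1 (66 mm square; shaker x -36, y -36 mm), z 25 mm above the bench
- cell2 (a point): centre of the floor of shaker cell 2 (66 mm square; shaker x +36, y +36 mm), z 25 mm above the bench
- cell3 (a point): centre of the floor of shaker cell 3 (66 mm square; shaker x +36, y -36 mm), z 25 mm above the bench
- well_floor (a point): middle of the well's floor, 25 mm above the shaker's origin, axes as the shaker's. The well is 138 mm square inside, divided by 6 mm walls (55 mm high above its floor) into 2 x 2 cells 66 mm square
- cover (a joint): slide of the clear cover along shaker x, m: 0 shut (hard stop at the front wall), 0.14 fully open (hard stop). Stays where left; 2 to 3 N moves it. Shut, it spans x -62 to 84, y +-75, top z 154 mm; skirts 56 mm deep at sides and back, none in front. A steel eye at its right (shut: x -64 to -56, y -150 to -100, z 105 to 155 mm) passes over the stud; the pin then keeps it shut
- cover_handle (a point): middle of the top of the cover's black handle fin, which stands up 40 mm from the cover, 12 mm thick along the shaker's x and 70 mm long along y; at shaker x -45 mm when shut, z 194 mm
- stud_hole (a point): centre of the mouth of the vertical through hole (16 mm wide) in the steel stud, on its top face, at shaker x -35, y -125, z 142 mm; axes as the shaker's. The stud is a square bar 28 mm wide (y), 24 mm high (z 118 to 142 mm), that runs from its bracket along the shaker's +x to its free end 30 mm past the hole
- holder: blue fixed block 60 x 60 x 90 mm with a vertical through hole 16 mm wide in which the pin is parked; origin: centre of its underside
- pin: hitch pin standing in the holder. Origin: on its axis at the underside of its collar (the shoulder that stops it). Shank 12 mm across, 72 mm long below the origin, tapered tip; collar 24 mm wide, 8 mm high; cross pivot 50 mm long along y at z 5 mm; red grip block 22 (x) x 16 (y) mm, z 8 to 58 mm. The open loop points along own +x. 110 g in all
- loop (a joint): pivot of the brass loop on the pin, about the pin's y at z 5 mm, rad: 0 open (level, pointing to the pin's +x), 1.38 closed (pointing down beside the shank). Over-centre sprung: below 0.5 it springs back open, above it it snaps closed; about 1 N down on the bar swings it
- loop_bar (a point): middle of the loop's cross bar, 55 mm from the pivot. The loop is of 6 mm wire, its two legs 46 mm apart centre to centre, so it straddles the stud and the bar passes its free end
- control: grey speed control box fixed to the bench, 120 x 120 x 50 mm; origin: centre of its underside; on its top a white scale with black ticks every 0.3 rad round the dial and one wide orange mark. The mark lies in the box's own direction (0.505, 0.863) from the dial's axis, i.e. +x and +y
- dial (a joint): the speed dial, rad, growing clockwise seen from above, 0 to 4.5 with stops; at 0 its white pointer line points along the box's -x. The orange mark is at 2.1. It stays where it is left (friction 0.03 Nm)
- dial_grip (a point): on the dial's axis at the height to grip, 87 mm above the bench (top of bar 94 mm); the dial has a bar grip 57 mm long, 14 mm thick, 32 mm high, the pointer line being on one half of the bar's top; its x axis turns with the bar and lies along it, the pointer at -x
- crate: grey open crate fixed to the bench, 190 x 260 mm outside, 70 mm high, walls and floor 6 mm; origin: centre of its underside
- bottle1: one of up to four amber bottles (some are absent), standing in the crate: a squat heavy base 56 mm in diameter and 40 mm high, a sloping shoulder to 66 mm, then neck and beige stopper 25 to 26 mm in diameter up to the top at 110 mm, about 250 g; origin: centre of its underside, z up
- bottle2: one of up to four amber bottles (some are absent), standing in the crate: a squat heavy base 56 mm in diameter and 40 mm high, a sloping shoulder to 66 mm, then neck and beige stopper 25 to 26 mm in diameter up to the top at 110 mm, about 250 g; origin: centre of its underside, z up
- bottle3: one of up to four amber bottles (some are absent), standing in the crate: a squat heavy base 56 mm in diameter and 40 mm high, a sloping shoulder to 66 mm, then neck and beige stopper 25 to 26 mm in diameter up to the top at 110 mm, about 250 g; origin: centre of its underside, z up
- bottle4: one of up to four amber bottles (some are absent), standing in the crate: a squat heavy base 56 mm in diameter and 40 mm high, a sloping shoulder to 66 mm, then neck and beige stopper 25 to 26 mm in diameter up to the top at 110 mm, about 250 g; origin: centre of its underside, z up
- jar: jar with a lid, 64 mm diameter, 85 mm high, to be left alone; origin centre of its underside
- tape: cardboard tape roll lying flat, 90 mm across, 40 mm high, to be left alone; origin centre of its underside
- brush: brush 200 mm long lying on the bench, to be left alone; origin under its middle, own x along it
Mind the look-alikes: they are no part of the job. What is shaped like the bottle2 but turquoise is not meant.

How it is judged (in metres and radians):
On the way, in this order (a step that is already met when the one before it is completed fails the run):
1. the cover is slid open (value of joint cover above 0.12 m), for 0.2 s.
2. every bottle stands in the shaker's well and is let go (x of bottle1 in the frame of well_floor between -0.05 and 0.05 m and y of bottle1 in the frame of well_floor between -0.05 and 0.05 m and z of bottle1 in the frame of well_floor between -0.006 and 0.01 m and angle between each of bottle1, bottle2, bottle3, bottle4's own z axis and vertical below 0.2 rad and x of bottle2 in the frame of well_floor between -0.05 and 0.05 m and y of bottle2 in the frame of well_floor between -0.05 and 0.05 m and z of bottle2 in the frame of well_floor between -0.006 and 0.01 m and x of bottle3 in the frame of well_floor between -0.05 and 0.05 m and y of bottle3 in the frame of well_floor between -0.05 and 0.05 m and z of bottle3 in the frame of well_floor between -0.006 and 0.01 m and x of bottle4 in the frame of well_floor between -0.05 and 0.05 m and y of bottle4 in the frame of well_floor between -0.05 and 0.05 m and z of bottle4 in the frame of well_floor between -0.006 and 0.01 m and contact force between the fingers and bottle1 below 0.2 N and contact force between the fingers and bottle2 below 0.2 N and contact force between the fingers and bottle3 below 0.2 N and contact force between the fingers and bottle4 below 0.2 N), for 0.2 s.
3. the cover is slid fully shut (value of joint cover below 0.006 m and x of bottle1 in the frame of well_floor between -0.05 and 0.05 m and y of bottle1 in the frame of well_floor between -0.05 and 0.05 m and z of bottle1 in the frame of well_floor between -0.006 and 0.01 m and angle between each of bottle1, bottle2, bottle3, bottle4's own z axis and vertical below 0.2 rad and x of bottle2 in the frame of well_floor between -0.05 and 0.05 m and y of bottle2 in the frame of well_floor between -0.05 and 0.05 m and z of bottle2 in the frame of well_floor between -0.006 and 0.01 m and x of bottle3 in the frame of well_floor between -0.05 and 0.05 m and y of bottle3 in the frame of well_floor between -0.05 and 0.05 m and z of bottle3 in the frame of well_floor between -0.006 and 0.01 m and x of bottle4 in the frame of well_floor between -0.05 and 0.05 m and y of bottle4 in the frame of well_floor between -0.05 and 0.05 m and z of bottle4 in the frame of well_floor between -0.006 and 0.01 m), for 0.2 s.
4. the pin is fully home in the stud's hole, cover shut (horizontal distance between pin and stud_hole below 0.006 m and z of pin in the frame of stud_hole between -0.005 and 0.005 m and angle between pin's own z axis and vertical below 0.12 rad and value of joint cover below 0.006 m), for 0.2 s.
5. the loop is swung over the stud's end and snapped closed (all of step 4 and value of joint loop above 1.2 rad), for 0.2 s.
6. the dial is on the orange mark (value of joint dial between 1.98 and 2.22 rad and value of joint loop above 1.2 rad), for 0.3 s.
At the end, for the whole second after the job is handed in: Bottles upright (0.2 rad) on the well floor, one to a cell; cover shut to 6 mm; pin in the stud hole, shoulder within 5 mm, within 6 mm of its centre, upright to 0.12 rad; loop closed (over 1.2 rad) at the free end (0.25 rad), bar under the stud; dial within 0.12 rad of the mark; all at rest (all of step 4 and all of step 6 and x of bottle1 in the frame of well_floor between -0.05 and 0.05 m and y of bottle1 in the frame of well_floor between -0.05 and 0.05 m and z of bottle1 in the frame of well_floor between -0.006 and 0.01 m and angle between each of bottle1, bottle2, bottle3, bottle4's own z axis and vertical below 0.2 rad and x of bottle2 in the frame of well_floor between -0.05 and 0.05 m and y of bottle2 in the frame of well_floor between -0.05 and 0.05 m and z of bottle2 in the frame of well_floor between -0.006 and 0.01 m and x of bottle3 in the frame of well_floor between -0.05 and 0.05 m and y of bottle3 in the frame of well_floor between -0.05 and 0.05 m and z of bottle3 in the frame of well_floor between -0.006 and 0.01 m and x of bottle4 in the frame of well_floor between -0.05 and 0.05 m and y of bottle4 in the frame of well_floor between -0.05 and 0.05 m and z of bottle4 in the frame of well_floor between -0.006 and 0.01 m and linear speed of each of bottle1, bottle2, bottle3, bottle4, pin below 0.02 m/s and angle between the x axis of pin and the x axis of shaker, either way round below 0.25 rad and x of loop_bar in the frame of stud_hole above 0 m and z of loop_bar in the frame of stud_hole below -0.03 m); the robot touches nothing.
It fails at once if the jar is moved more than 30 mm (distance of jar from where it was at the start of the episode above 0.03 m).
It fails at once if the tape is moved more than 30 mm (distance of tape from where it was at the start of the episode above 0.03 m).
It fails at once if the brush is moved more than 30 mm (distance of brush from where it was at the start of the episode above 0.03 m).
It fails at once if the dial is turned up past 1.5 rad before the loop is closed (value of joint dial above 1.5 rad and value of joint loop below 1 rad).
Of bottle1, bottle2, bottle3, bottle4 only 2 to 4 are there at a start; the rules pass over those that are not, and their reading is None.
At some moment in a run one of bottle1, bottle2, bottle3, bottle4 may be knocked a few centimetres aside while the robot is not near it.
It also fails if it takes over 210 s, if anything falls off the work surface, if the arm or the gripper's body presses on something with over 40 N, if the wrist force passes 120 N, or if a joint passes its speed limit or range.

## Working session

There is one attempt and no reset: what is moved stays moved. The work goes in short steps, Python scripts to look and compute and a tool call to move; the robot and the scene stay as the last step left them, time stands still between calls to the robot, and variables do not carry over. Pictures are saved under pics/ and viewed, on a budget of 14 in all, crops included, one or two more only if the job needs it, and the job is handed in when it is done.

Besides the shell and the picture viewer there is one more tool, called as name(argument=value, ...), one argument or row to a line, values as JSON. jog_arm: Moves the arm, as the interface text tells. Its arguments: {"type":"object","properties":{"gripper":{"type":"array","items":{"type":"number"}},"travel":{"type":"array","items":{"type":"array","items":{"type":"number"}}},"twist":{"type":"array","items":{"type":"number"}}},"required":["gripper","travel","twist"]}

```bash
mkdir -p pics; ls; cat > h.py <<'E'
import numpy as np, cv2
from bench import ctrl
def cam(n):
    m=ctrl.camera_model(n); R,_=cv2.Rodrigues(np.array(m["rvec"],float)); return np.array(m["intrinsics"],float),R,np.array(m["tvec"],float).ravel()
def pt_z(n,row,col,z):   # pixel ray at world height z
    K,R,t=cam(n); d=R.T@np.linalg.solve(K,[col,row,1.]); o=-R.T@t
    return o+d*(z-o[2])/d[2]
def cloud(n,depth):
    K,R,t=cam(n); v,u=np.mgrid[:480,:640]; d=depth.astype(float)
    P=np.stack([(u-K[0,2])/K[0,0]*d,(v-K[1,2])/K[1,1]*d,d],-1)
    W=(P-t)@R; W[d<=0]=np.nan; return W
def proj(n,p):
    K,R,t=cam(n); q=K@(R@np.array(p,float)+t); return q[:2]/q[2]
def st():
    o=ctrl.get_obs(); R,_=cv2.Rodrigues(np.array(o["orientation"],float))
    print("t",round(o["t"],2),"tcp",np.round(o["ee_pos"],1),"F",np.round(o["contact_force"],1),"w",round(float(o["gripper_width"]),1),"q",np.round(o["joint_pos"],2)); print("xaxis yaw",round(float(np.arctan2(R[1,0],R[0,0])),4),"z",np.round(R[:,2],3)); return o,R
E
python3 - <<'E'
from h import *
st()
for n in("scene","top"):
    im,d=ctrl.snapshot(n); cv2.imwrite(f"pics/{n}0.png",im); np.save(f"{n}0.npy",d)
    K,R,t=cam(n); print(n,np.round(K,1).tolist(),np.round(-R.T@t),np.round(R,2).tolist())
    for k in["bottle1","shaker","holder","pin","control","crate","jar","tape","brush","cover_handle","stud_hole","dial_grip","loop_bar","cell0","cell1","cell2","cell3","well_floor"]:
        print(k,[(np.round(r["centre"]).tolist(),round(r["score"],2)) for r in ctrl.spot_point(k,n)])
E
```

```text
pics
t 0.0 tcp [232.8 579.7 244.7] F [-0.1 -0.4 -0.5] w 85.3 q [-1.26  0.52 -0.04  1.6   0.02  1.02 -0.11]
xaxis yaw 2.7598 z [-0.    -0.001 -1.   ]
scene [[467.2, 0.0, 314.7], [0.0, 467.2, 242.9], [0.0, 0.0, 1.0]] [1079.  146. 1010.] [[-0.22, 0.98, 0.01], [0.82, 0.19, -0.55], [-0.53, -0.11, -0.84]]
bottle1 [([259.0, 393.0], 0.94), ([302.0, 441.0], 0.75), ([231.0, 426.0], 0.72), ([290.0, 387.0], 0.56), ([214.0, 281.0], 0.2)]
shaker []
holder [([221.0, 213.0], 0.68)]
pin [([196.0, 203.0], 0.84)]
control [([270.0, 161.0], 0.82)]
crate [([284.0, 408.0], 0.79), ([199.0, 205.0], 0.21)]
jar [([337.0, 177.0], 0.61)]
tape [([380.0, 421.0], 0.64), ([217.0, 225.0], 0.24)]
brush [([367.0, 351.0], 0.66), ([270.0, 165.0], 0.28)]
cover_handle [([216.0, 278.0], 0.61)]
stud_hole [([214.0, 224.0], 0.97)]
dial_grip [([254.0, 155.0], 0.62), ([215.0, 275.0], 0.45)]
loop_bar [([213.0, 192.0], 0.57)]
cell0 [([275.0, 290.0], 0.88)]
cell1 [([275.0, 290.0], 0.88)]
cell2 [([275.0, 290.0], 0.88)]
cell3 [([275.0, 290.0], 0.88)]
well_floor []
top [[495.2, 0.0, 322.7], [0.0, 495.2, 246.5], [0.0, 0.0, 1.0]] [ 337.
[... 310 characters left out ...]
, 0.33)]
control [([186.0, 203.0], 0.7), ([232.0, 473.0], 0.63)]
crate []
jar [([171.0, 429.0], 0.81)]
tape [([186.0, 201.0], 0.74)]
brush [([181.0, 269.0], 0.86)]
cover_handle [([262.0, 368.0], 0.7), ([184.0, 205.0], 0.21)]
stud_hole [([269.0, 427.0], 0.67)]
dial_grip [([224.0, 484.0], 0.89), ([276.0, 221.0], 0.68)]
loop_bar [([279.0, 466.0], 0.49)]
cell0 [([280.0, 346.0], 0.8), ([282.0, 378.0], 0.64), ([263.0, 366.0], 0.46)]
cell1 [([280.0, 346.0], 0.8), ([282.0, 378.0], 0.64), ([263.0, 366.0], 0.46)]
cell2 [([280.0, 346.0], 0.8), ([282.0, 378.0], 0.64), ([263.0, 366.0], 0.46)]
cell3 [([280.0, 346.0], 0.8), ([282.0, 378.0], 0.64), ([263.0, 366.0], 0.46)]
well_floor [([266.0, 362.0], 0.91)]
```

View pics/scene0.png

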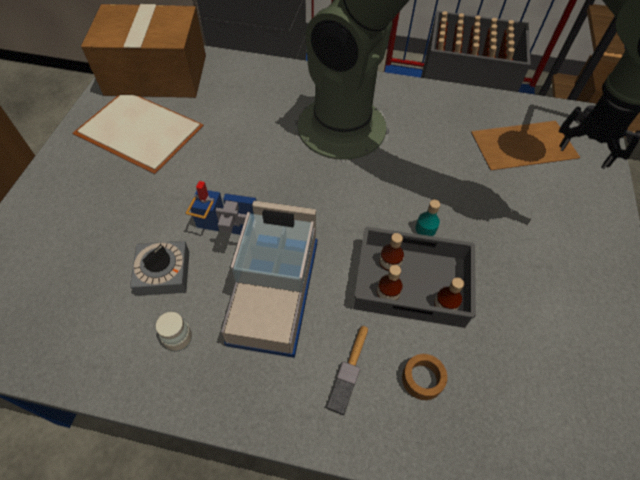

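View pics/top0.png

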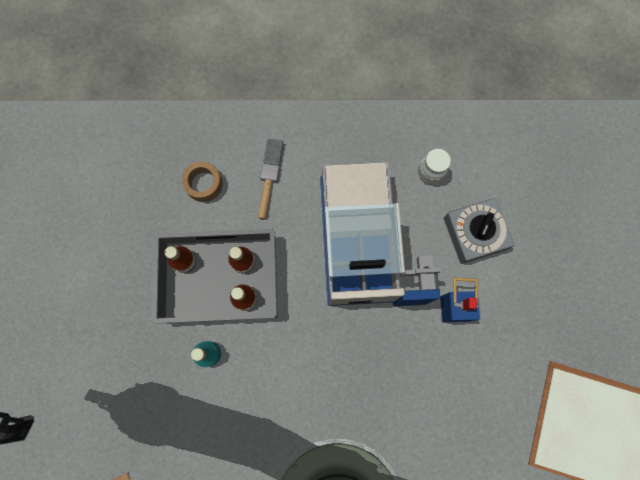

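Three amber bottles stand in the crate (top view, around px (175,252), (236,253) and (238,291)). The turquoise look-alike is outside it at (200,354). The shaker is around (362,235), the holder and pin at (462,302), and the dial at (483,228). Next I'll take metric positions from the depth data.

```bash
cat > m.py <<'E'
from h import *
def rect(P): 
    r=cv2.minAreaRect(P[:,:2].astype(np.float32)); return np.round(r[0],1).tolist(),np.round(r[1],1).tolist(),round(r[2],1)
E
python3 - <<'E'
from m import *
for n in("top","scene"):
    W=cloud(n,np.load(n+"0.npy")); im=cv2.imread(f"pics/{n}0.png").astype(int)
    P=W.reshape(-1,3); C=im.reshape(-1,3)
    ctr={k:pt_z("top",r,c,z)[:2] for k,(r,c,z) in dict(b0=(252,175,110),b1=(253,236,110),b2=(291,238,110),turq=(354,200,110)).items()}
    print(n)
    def sel(x0,x1,y0,y1,z0,z1):
        return P[(P[:,0]>x0)&(P[:,0]<x1)&(P[:,1]>y0)&(P[:,1]<y1)&(P[:,2]>z0)&(P[:,2]<z1)]
    for k,c in ctr.items():
        Q=sel(c[0]-25,c[0]+25,c[1]-25,c[1]+25,104,118); print(k,np.round(c),len(Q),np.round(Q.mean(0),1),np.round(np.ptp(Q,0),1), np.round(cv2.minEnclosingCircle(Q[:,:2].astype(np.float32))[0],1))
    dk=pt_z("top",184,357,88); Q=sel(dk[0]-95,dk[0]+95,dk[1]-100,dk[1]+100,83,93); print("deck",np.round(dk),len(Q),rect(Q),Q[:,2].mean())
    fw=pt_z("top",296,367,146); Q=sel(fw[0]-25,fw[0]+25,fw[1]-100,fw[1]+90,141,151); print("front",np.round(fw),len(Q),rect(Q),Q.mean(0).round(1))
    hd=pt_z("top",264,367,194); Q=sel(hd[0]-30,hd[0]+30,hd[1]-60,hd[1]+60,186,200); print("handle",np.round(hd),len(Q),rect(Q),Q.mean(0).round(1))
    ho=pt_z("top",307,462,90); Q=sel(ho[0]-45,ho[0]+45,ho[1]-45,ho[1]+45,86,93); print("holder",np.round(ho),len(Q),rect(Q))
    Q=sel(ho[0]-45,ho[0]+45,ho[1]-45,ho[1]+45,140,155); print("grip",len(Q),rect(Q),Q.mean(0).round(1))
    co=pt_z("top",230,480,50); Q=sel(co[0]-90,co[0]+90,co[1]-90,co[1]+90,45,56); print("control",np.round(co),len(Q),rect(Q))
    Q=sel(co[0]-60,co[0]+60,co[1]-60,co[1]+60,88,99); print("dialbar",len(Q),rect(Q),Q.mean(0).round(1))
    sh=pt_z("top",269,427,142); Q=sel(sh[0]-60,sh[0]+60,sh[1]-25,sh[1]+25,137,146); print("stud",np.round(sh),len(Q),rect(Q))
    cr=pt_z("top",278,217,70); Q=sel(cr[0]-150,cr[0]+150,cr[1]-190,cr[1]+190,66,74); print("crate",np.round(cr),len(Q),rect(Q))
im=cv2.imread("pics/top0.png"); cv2.imwrite("pics/crop1.png",cv2.resize(im[190:320,310:520],None,fx=3.8,fy=3.8,interpolation=cv2.INTER_CUBIC))
E
```

```text
top
b0 [541. 344.] 108 [538.9 351.8 114.8] [24.8 24.6 13.4] [540.  353.1]
b1 [539. 214.] 103 [536.9 215.1 114.5] [24.8 25.8 13.3] [538.8 216. ]
b2 [457. 208.] 113 [451.9 208.3 114.9] [24.9 25.5 12.4] [452.3 209.2]
turq [328. 281.] 130 [328.4 287.2 110.5] [24.  24.9 11.3] [328.3 287.9]
deck [700. -48.  88.] 2715 ([686.8, -47.2], [126.6, 149.9], 3.2) 88.81318728530016
front [442. -60. 146.] 714 ([447.4, -73.1], [172.5, 24.6], 89.3) [446.7 -76.2 146.2]
handle [500. -57. 194.] 227 ([502.5, -57.8], [12.7, 69.3], 2.8) [501.6 -56.9 194. ]
holder [ 424. -267.   90.] 458 ([429.7, -271.9], [62.7, 61.6], 89.9)
grip 100 ([427.8, -271.4], [17.2, 20.5], 87.8) [ 427.7 -270.8  148. ]
control [ 603. -330.   50.] 1775 ([606.2, -330.4], [120.4, 121.6], 17.0)
dialbar 166 ([606.7, -331.0], [14.1, 58.1], 62.6) [ 605.3 -330.1   94. ]
stud [ 498. -185.  142.] 492 ([482.0, -183.1], [87.9, 46.5], 0.0)
crate [491. 261.  70.] 2018 ([498.2, 268.9], [198.8, 269.8], 2.3)
scene
b0 [541. 344.] 115 [540.6 352.3 114. ] [25.7 26.1 13.8] [539.  352.9]
b1 [539. 214.] 106 [539.7 216.2 114.2] [25.  25.6 13.4] [537.  215.9]
b2 [457. 208.] 100 [453.2 209.2 114.3] [26.4 25.2 13.6] [451. 209.]
turq [328. 281.] 82 [328.1 287.9 109.6] [28.2 24.7  9.8] [326.4 286.3]
deck [700. -48.  88.] 3656 ([683.4, -47.3], [131.1, 150.7], 3.5) 88.33937276653289
front [442. -60. 146.] 489 ([446.5, -72.3], [173.9, 26.5], 88.5) [446.7 -73.9 145.7]
handle [500. -57. 194.] 191 ([500.1, -56.2], [15.8, 68.7], 1.7) [502.3 -56.  192.9]
holder [ 424. -267.   90.] 256 ([425.1, -271.2], [64.0, 62.6], 4.4)
grip 69 ([426.7, -270.8], [17.2, 23.3], 85.7) [ 428.2 -270.2  146.6]
control [ 603. -330.   50.] 1515 ([604.8, -330.6], [121.9, 120.3], 17.8)
dialbar 156 ([604.7, -330.5], [16.0, 56.5], 64.2) [ 605.7 -330.2   93.4]
stud [ 498. -185.  142.] 348 ([482.1, -183.7], [48.4, 86.7], 88.7)
crate [491. 261.  70.] 1793 ([495.9, 269.0], [200.9, 269.0], 2.2)
```

View pics/crop1.png

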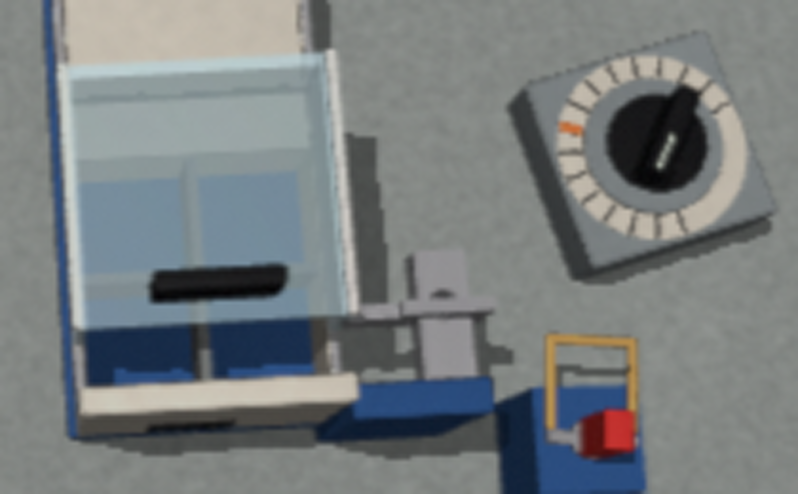

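```bash
cat > plan.py <<'E'
import sys,json
from h import *
# usage: plan.py grip x y z yaw nrows [grip x y z yaw nrows ...]
def plan(segs,start=None):
    o=ctrl.get_obs(); R,_=cv2.Rodrigues(np.array(o["orientation"],float))
    p=np.array(o["ee_pos"],float); yaw=np.arctan2(R[1,0],R[0,0])
    if start is not None: p,yaw=np.array(start[:3],float),start[3]
    G,T,W=[],[],[]
    for g,x,y,z,yw,n in segs:
        n=int(n); tgt=np.array([x,y,z]); dy=(yw-yaw+np.pi)%(2*np.pi)-np.pi; y0=yaw; p0=p.copy()
        for i in range(n):
            d=p0+(tgt-p0)*(i+1)/n-p
            c,s=np.cos(yaw),np.sin(yaw)
            t=np.round([c*d[0]+s*d[1], s*d[0]-c*d[1], -d[2]],1)
            p=p+np.array([c*t[0]+s*t[1], s*t[0]-c*t[1], -t[2]])
            tw=np.round(-(y0+dy*(i+1)/n-yaw),3); yaw=yaw-tw
            G.append(g);T.append(t.tolist());W.append(float(tw))
    for i in range(0,len(G),12): print(json.dumps(dict(gripper=G[i:i+12],travel=T[i:i+12],twist=W[i:i+12])))
    if np.abs(T).max()>41.7 or np.abs(W).max()>.125: print("LIMIT")
if __name__=="__main__":
    st(); a=list(map(float,sys.argv[1:])); plan([a[i:i+6] for i in range(0,len(a),6)])
E
python3 plan.py 1 501.5 -57 245 1.621 20 1 501.5 -57 176 1.621 4
```

```text
t 1.9 tcp [232.9 580.  245.3] F [-0.6  0.3  0.7] w 85.4 q [-1.26  0.52 -0.04  1.6   0.02  1.02 -0.11]
xaxis yaw 2.7598 z [-0. -0. -1.]
{"gripper": [1.0, 1.0, 1.0, 1.0, 1.0, 1.0, 1.0, 1.0, 1.0, 1.0, 1.0, 1.0], "travel": [[-24.3, -24.6, 0.0], [-25.7, -23.1, 0.0], [-27.0, -21.6, 0.0], [-28.1, -20.0, 0.1], [-29.3, -18.5, -0.0], [-30.2, -16.7, -0.0], [-31.2, -14.9, -0.0], [-31.9, -13.2, 0.0], [-32.7, -11.3, 0.0], [-33.2, -9.5, 0.0], [-33.8, -7.6, 0.1], [-34.1, -5.6, -0.0]], "twist": [0.057, 0.057, 0.057, 0.057, 0.057, 0.057, 0.057, 0.057, 0.056, 0.057, 0.057, 0.057]}
{"gripper": [1.0, 1.0, 1.0, 1.0, 1.0, 1.0, 1.0, 1.0, 1.0, 1.0, 1.0, 1.0], "travel": [[-34.3, -3.7, -0.0], [-34.6, -1.7, -0.0], [-34.5, 0.2, 0.0], [-34.5, 2.2, 0.0], [-34.3, 4.2, 0.0], [-34.0, 6.1, 0.1], [-33.7, 8.1, -0.0], [-33.1, 9.9, -0.0], [0.0, 0.0, 17.2], [0.0, 0.0, 17.3], [0.0, 0.0, 17.2], [0.0, 0.0, 17.3]], "twist": [0.057, 0.057, 0.057, 0.057, 0.057, 0.057, 0.057, 0.057, -0.0, -0.0, -0.0, -0.0]}
```

jog_arm(
  gripper=[1, 1, 1, 1, 1, 1, 1, 1, 1, 1, 1, 1],
  travel=[
    [-24.3, -24.6, 0],
    [-25.7, -23.1, 0],
    [-27, -21.6, 0],
    [-28.1, -20, 0],
    [-29.3, -18.5, 0],
    [-30.2, -16.7, 0],
    [-31.2, -14.9, 0],
    [-31.9, -13.2, 0],
    [-32.7, -11.3, 0],
    [-33.2, -9.5, 0],
    [-33.8, -7.6, 0],
    [-34.1, -5.6, 0],
  ],
  twist=[0.057, 0.057, 0.057, 0.057, 0.057, 0.057, 0.057, 0.057, 0.057, 0.057, 0.057, 0.057],
)

```text
t: 2.9
ee_pos: [394.4, 196.2, 245.6]
orientation: [1.6, 2.704, 0.001]
contact_force: [0.2, 0.6, 0.6]
gripper_width: 85.5
```

jog_arm(
  gripper=[1, 1, 1, 1, 1, 1, 1, 1, 1],
  travel=[
    [-34.3, -3.7, 0],
    [-34.6, -1.7, 0],
    [-34.5, 0.2, 0],
    [-34.5, 2.2, 0],
    [-34.3, 4.2, 0],
    [-34, 6.1, 0],
    [-33.7, 8.1, 0],
    [-33.1, 9.9, 0],
    [0, 0, 0],
  ],
  twist=[0.057, 0.057, 0.057, 0.057, 0.057, 0.057, 0.057, 0.057, 0],
)

```text
t: 3.65
ee_pos: [502.5, -63.1, 245.6]
orientation: [2.175, 2.263, -0.001]
contact_force: [-0.7, -0.3, -0.1]
gripper_width: 85.5
```

```bash
python3 plan.py 1 501.5 -57 177 1.621 4 0 501.5 -57 177 1.621 5; python3 - <<'E'
from plan import *
print("open"); s=.05; plan([[0,501.5+121*np.cos(s),-57+121*np.sin(s),177,1.621,9]],[501.5,-57,177,1.621])
E
```

```text
t 3.65 tcp [502.5 -63.1 245.6] F [-0.7 -0.3 -0.1] w 85.5 q [-0.34  0.36  0.45  1.93 -0.19  0.9   0.24]
xaxis yaw 1.61 z [ 0.002 -0.002 -1.   ]
{"gripper": [1.0, 1.0, 1.0, 1.0, 0.0, 0.0, 0.0, 0.0, 0.0], "travel": [[1.5, -0.2, 17.2], [1.6, -0.2, 17.1], [1.5, -0.2, 17.2], [1.5, -0.2, 17.1], [0.0, 0.0, 0.0], [0.0, 0.0, 0.0], [0.0, 0.0, 0.0], [0.0, 0.0, 0.0], [0.0, 0.0, 0.0]], "twist": [-0.003, -0.002, -0.003, -0.003, 0.0, 0.0, 0.0, 0.0, 0.0]}
open
{"gripper": [0, 0, 0, 0, 0, 0, 0, 0, 0], "travel": [[-0.0, 13.4, -0.0], [-0.0, 13.5, -0.0], [-0.0, 13.4, -0.0], [-0.0, 13.5, -0.0], [-0.0, 13.4, -0.0], [-0.0, 13.5, -0.0], [-0.0, 13.4, -0.0], [-0.0, 13.5, -0.0], [-0.0, 13.4, -0.0]], "twist": [-0.0, -0.0, -0.0, -0.0, -0.0, -0.0, -0.0, -0.0, -0.0]}
```

jog_arm(
  gripper=[1, 1, 1, 1, 1, 0, 0, 0, 0, 0, 0, 0],
  travel=[
    [1.5, 0, 17.2],
    [1.5, 0, 17.2],
    [1.5, 0, 17.2],
    [1.5, 0, 17.2],
    [0, 0, 0],
    [0, 0, 0],
    [0, 0, 0],
    [0, 0, 0],
    [0, 0, 0],
    [0, 0, 0],
    [0, 0, 0],
    [0, 0, 0],
  ],
  twist=[0, 0, 0, 0, 0, 0, 0, 0, 0, 0, 0, 0],
)

```text
t: 4.65
ee_pos: [501.2, -51.1, 177.1]
orientation: [2.166, 2.275, 0.001]
contact_force: [-1.3, 0.7, 7.7]
gripper_width: 11.1
```

jog_arm(
  gripper=[0, 0, 0, 0, 0, 0, 0, 0, 0, 0, 0, 0],
  travel=[
    [0, 9, 0],
    [0, 13, 0],
    [0, 13, 0],
    [0, 13, 0],
    [0, 13, 0],
    [0, 13, 0],
    [0, 13, 0],
    [0, 13, 0],
    [0, 9, 0],
    [0, 6, 0],
    [0, 2, 0],
    [0, 0, 0],
  ],
  twist=[0, 0, 0, 0, 0, 0, 0, 0, 0, 0, 0, 0],
)

```text
t: 5.65
ee_pos: [618.5, -44.9, 177.1]
orientation: [2.165, 2.275, 0.002]
contact_force: [0.8, 3.8, 6.1]
gripper_width: 11.6
```

jog_arm(
  gripper=[0, 0, 0, 0.6, 0.6, 0.6, 0.6, 0.6, 0.6, 0.6, 0.6, 0.6],
  travel=[
    [0, 3, 0],
    [0, 3, 0],
    [0, 0, 0],
    [0, 0, 0],
    [0, 0, 0],
    [0, 0, 0],
    [0, 0, -25],
    [0, 0, -25],
    [20, 0, -15],
    [40, 0, 0],
    [40, 0, 0],
    [40, 0, 0],
  ],
  twist=[0, 0, 0, 0, 0, 0, 0, 0, -0.12, -0.12, -0.12, -0.12],
)

```text
t: 6.65
ee_pos: [588.7, 91.1, 241.7]
orientation: [1.555, 2.729, 0.001]
contact_force: [1.3, -0.5, -0.9]
gripper_width: 51.4
```

```bash
python3 - <<'E'
from m import *
st()
for n in("top","scene"):
    im,d=ctrl.snapshot(n); cv2.imwrite(f"pics/{n}1.png",im); np.save(n+"1.npy",d)
    P=cloud(n,d).reshape(-1,3)
    def sel(x0,x1,y0,y1,z0,z1):
        return P[(P[:,0]>x0)&(P[:,0]<x1)&(P[:,1]>y0)&(P[:,1]<y1)&(P[:,2]>z0)&(P[:,2]<z1)]
    print(n)
    for c in((540,353),(538,216),(452,209)):
        Q=sel(c[0]-45,c[0]+45,c[1]-45,c[1]+45,106,122); print(c,len(Q),np.round(cv2.minEnclosingCircle(Q[:,:2].astype(np.float32))[0],1) if len(Q) else "")
    Q=sel(570,680,-120,20,184,200); print("handle",len(Q),rect(Q),Q.mean(0).round(1))
    Q=sel(470,530,-215,-155,139,146); print("stud",len(Q),rect(Q),Q.mean(0).round(1))
    Q=sel(430,475,-130,20,142,150); print("front",len(Q),rect(Q),Q.mean(0).round(1))
im=cv2.imread("pics/top1.png"); cv2.imwrite("pics/crop2.png",cv2.resize(im[180:320,310:520],None,fx=3.8,fy=3.8,interpolation=cv2.INTER_CUBIC))
E
```

```text
t 6.65 tcp [588.7  91.1 241.7] F [ 1.3 -0.5 -0.9] w 51.4 q [-0.45  0.49  0.28  1.7  -0.16  0.97  0.42]
xaxis yaw 2.1055 z [ 0.001  0.    -1.   ]
top
(540, 353) 129 [539.2 353.7]
(538, 216) 0 
(452, 209) 0 
handle 233 ([619.6, -50.9], [14.1, 68.8], 3.4) [618.2 -51.  193.5]
stud 317 ([498.2, -182.8], [55.7, 29.2], 3.9) [ 498.3 -182.2  142.8]
front 457 ([448.1, -68.2], [16.3, 123.2], 3.4) [447.9 -68.9 146.4]
scene
(540, 353) 126 [538.7 353.3]
(538, 216) 116 [537.7 216.8]
(452, 209) 105 [450.4 209.5]
handle 239 ([617.8, -50.6], [13.9, 69.6], 2.3) [619.3 -50.2 192. ]
stud 216 ([498.0, -182.1], [55.4, 28.1], 2.9) [ 497.9 -181.8  142.2]
front 363 ([446.1, -57.8], [19.6, 145.4], 3.4) [446.9 -58.9 146. ]
```

View pics/crop2.png

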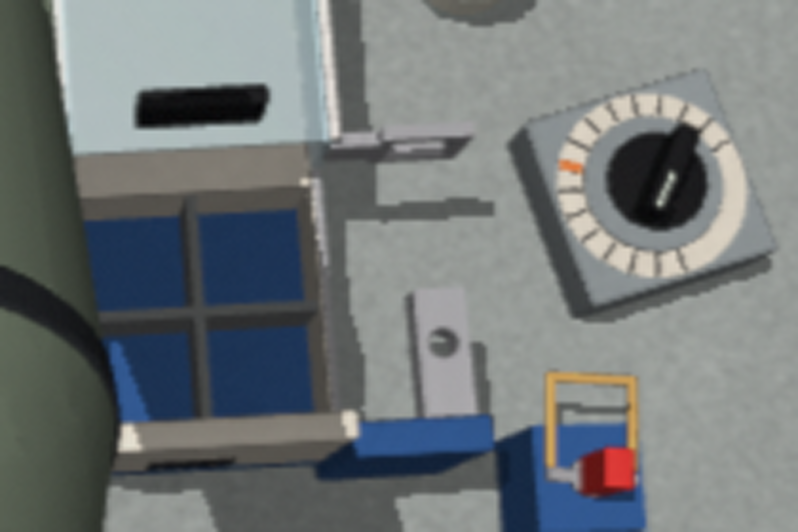

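```bash
python3 plan.py .6 537.8 216.6 215 3.195 10 .6 537.8 216.6 215 3.195 2 .6 537.8 216.6 94 3.195 6 0 537.8 216.6 94 3.195 6
```

```text
t 6.75 tcp [586.8  96.1 241.4] F [-0.4 -0.2  0.7] w 51.4 q [-0.45  0.49  0.28  1.7  -0.16  0.97  0.42]
xaxis yaw 2.1129 z [-0.001  0.003 -1.   ]
{"gripper": [0.6, 0.6, 0.6, 0.6, 0.6, 0.6, 0.6, 0.6, 0.6, 0.6, 0.6, 0.6], "travel": [[12.8, 2.0, 2.6], [12.6, 3.4, 2.7], [12.1, 4.7, 2.6], [11.5, 6.0, 2.7], [10.9, 7.3, 2.6], [9.9, 8.3, 2.6], [9.1, 9.4, 2.7], [7.9, 10.3, 2.6], [6.8, 11.1, 2.7], [5.6, 11.7, 2.6], [-0.0, 0.0, 0.0], [-0.0, 0.0, 0.0]], "twist": [-0.108, -0.108, -0.109, -0.108, -0.108, -0.108, -0.108, -0.109, -0.108, -0.108, -0.0, -0.0]}
{"gripper": [0.6, 0.6, 0.6, 0.6, 0.6, 0.6, 0.0, 0.0, 0.0, 0.0, 0.0, 0.0], "travel": [[-0.0, 0.0, 20.2], [-0.0, 0.0, 20.1], [-0.0, 0.0, 20.2], [-0.0, 0.0, 20.2], [-0.0, 0.0, 20.1], [-0.0, 0.0, 20.2], [-0.0, 0.0, 0.0], [-0.0, 0.0, 0.0], [-0.0, 0.0, 0.0], [-0.0, 0.0, 0.0], [-0.0, 0.0, 0.0], [-0.0, 0.0, 0.0]], "twist": [-0.0, -0.0, -0.0, -0.0, -0.0, -0.0, -0.0, -0.0, -0.0, -0.0, -0.0, -0.0]}
```

jog_arm(
  gripper=[0.6, 0.6, 0.6, 0.6, 0.6, 0.6, 0.6, 0.6, 0.6, 0.6, 0.6, 0.6],
  travel=[
    [12.8, 2.0, 2.6],
    [12.6, 3.4, 2.7],
    [12.1, 4.7, 2.6],
    [11.5, 6.0, 2.7],
    [10.9, 7.3, 2.6],
    [9.9, 8.3, 2.6],
    [9.1, 9.4, 2.7],
    [7.9, 10.3, 2.6],
    [6.8, 11.1, 2.7],
    [5.6, 11.7, 2.6],
    [0, 0, 0],
    [0, 0, 0],
  ],
  twist=[-0.108, -0.108, -0.108, -0.108, -0.108, -0.108, -0.108, -0.108, -0.108, -0.108, 0, 0],
)

```text
t: 7.75
ee_pos: [541.4, 210.5, 215.0]
orientation: [0.057, -3.141, -0.0]
contact_force: [-0.4, -0.6, 0.1]
gripper_width: 51.5
```

```bash
python3 plan.py .6 537.8 216.6 94 3.195 6 
```

```text
t 7.75 tcp [541.4 210.5 215. ] F [-0.4 -0.6  0.1] w 51.5 q [-0.47  0.49 -0.01  1.75  0.01  0.91  1.13]
xaxis yaw -3.1053 z [-0.  0. -1.]
{"gripper": [0.6, 0.6, 0.6, 0.6, 0.6, 0.6], "travel": [[0.6, 1.0, 20.2], [0.5, 1.1, 20.1], [0.6, 1.0, 20.2], [0.5, 1.1, 20.2], [0.6, 1.0, 20.2], [0.5, 1.1, 20.1]], "twist": [-0.003, -0.003, -0.003, -0.002, -0.003, -0.003]}
```

jog_arm(
  gripper=[0.6, 0.6, 0.6, 0.6, 0.6, 0.6, 0.6, 0, 0, 0, 0, 0],
  travel=[
    [0.6, 1, 20.2],
    [0.6, 1, 20.2],
    [0.6, 1, 20.2],
    [0.6, 1, 20.2],
    [0.6, 1, 20.2],
    [0.6, 1, 20],
    [0, 0, 0],
    [0, 0, 0],
    [0, 0, 0],
    [0, 0, 0],
    [0, 0, 0],
    [0, 0, 0],
  ],
  twist=[-0.003, -0.003, -0.003, -0.003, -0.003, -0.003, 0, 0, 0, 0, 0, 0],
)

```text
t: 8.75
ee_pos: [538.4, 216.1, 95.5]
orientation: [-0.087, 3.138, 0.001]
contact_force: [0.3, -3.1, 8.8]
gripper_width: 24.6
```

```bash
python3 plan.py 0 537.8 216.6 225 3.195 5 0 561.9 -90.1 225 3.195 12 0 561.9 -90.1 225 3.195 2
```

```text
t 8.75 tcp [538.4 216.1  95.5] F [ 0.3 -3.1  8.8] w 24.6 q [-0.47  0.65 -0.02  1.84  0.02  0.66  1.13]
xaxis yaw -3.0863 z [ 0.002  0.001 -1.   ]
{"gripper": [0.0, 0.0, 0.0, 0.0, 0.0, 0.0, 0.0, 0.0, 0.0, 0.0, 0.0, 0.0], "travel": [[0.1, 0.1, -25.9], [0.1, 0.1, -25.9], [0.1, 0.1, -25.9], [0.1, 0.1, -25.9], [0.2, 0.1, -25.9], [-0.6, -25.6, -0.0], [-0.7, -25.7, -0.0], [-0.6, -25.6, -0.0], [-0.7, -25.6, -0.0], [-0.6, -25.6, -0.0], [-0.7, -25.7, -0.0], [-0.6, -25.6, -0.0]], "twist": [0.0, 0.001, 0.0, 0.0, 0.001, -0.0, -0.0, -0.0, -0.0, -0.0, -0.0, -0.0]}
{"gripper": [0.0, 0.0, 0.0, 0.0, 0.0, 0.0, 0.0], "travel": [[-0.7, -25.6, -0.0], [-0.6, -25.7, -0.0], [-0.7, -25.6, -0.0], [-0.6, -25.6, -0.0], [-0.7, -25.6, -0.0], [0.0, -0.0, -0.0], [0.0, -0.0, -0.0]], "twist": [-0.0, -0.0, -0.0, -0.0, -0.0, -0.0, -0.0]}
```

jog_arm(
  gripper=[0, 0, 0, 0, 0, 0, 0, 0, 0, 0, 0, 0],
  travel=[
    [0, 0, -26],
    [0, 0, -26],
    [0, 0, -26],
    [0, 0, -26],
    [0, 0, -26],
    [-0.6, -25.6, 0],
    [-0.7, -25.6, 0],
    [-0.6, -25.6, 0],
    [-0.7, -25.6, 0],
    [-0.6, -25.6, 0],
    [-0.7, -25.7, 0],
    [-0.6, -25.6, 0],
  ],
  twist=[0, 0, 0, 0, 0, 0, 0, 0, 0, 0, 0, 0],
)

```text
t: 9.75
ee_pos: [551.9, 36.1, 224.8]
orientation: [-0.088, 3.14, 0.0]
contact_force: [1.5, -0.0, -3.0]
gripper_width: 24.5
```

jog_arm(
  gripper=[0, 0, 0, 0, 0, 0, 0],
  travel=[
    [-0.7, -25.6, 0],
    [-0.6, -25.6, 0],
    [-0.7, -25.6, 0],
    [-0.6, -25.6, 0],
    [-0.7, -25.6, 0],
    [0, 0, 0],
    [0, 0, 0],
  ],
  twist=[0, 0, 0, 0, 0, 0, 0],
)

```text
t: 10.33
ee_pos: [562.3, -91.6, 224.5]
orientation: [-0.084, 3.14, -0.0]
contact_force: [0.2, 0.4, -3.1]
gripper_width: 24.1
```

```bash
python3 plan.py 0 561.9 -90.1 116 3.195 6
```

```text
t 10.33 tcp [562.3 -91.6 224.5] F [ 0.2  0.4 -3.1] w 24.1 q [ 0.03  0.46  0.04  1.77 -0.02  0.91  1.7 ]
xaxis yaw -3.0883 z [ 0. -0. -1.]
{"gripper": [0.0, 0.0, 0.0, 0.0, 0.0, 0.0], "travel": [[0.1, 0.2, 18.1], [0.0, 0.3, 18.1], [0.1, 0.2, 18.1], [0.0, 0.3, 18.1], [0.1, 0.2, 18.0], [0.0, 0.3, 18.1]], "twist": [-0.0, -0.0, -0.0, -0.0, -0.0, -0.0]}
```

jog_arm(
  gripper=[0, 0, 0, 0, 0, 0, 0, 0],
  travel=[
    [0, 0.2, 18],
    [0, 0.2, 18],
    [0, 0.2, 18],
    [0, 0.2, 18],
    [0, 0.2, 18],
    [0, 0.2, 15],
    [0, 0, 3],
    [0, 0, 1],
  ],
  twist=[0, 0, 0, 0, 0, 0, 0, 0],
)

```text
t: 11.0
ee_pos: [562.3, -87.8, 115.0]
orientation: [0.09, -3.14, -0.001]
contact_force: [-0.5, 0.4, -2.5]
gripper_width: 24.6
```

jog_arm(
  gripper=[0, 0.55, 0.55, 0.55, 0.55, 0.55, 0.55, 0.55, 0.55, 0.55, 0.55, 0.55],
  travel=[
    [0, 0, 0],
    [0, 0, 0],
    [0, 0, 0],
    [0, 0, 0],
    [0, 0, 0],
    [0, 0, -25],
    [0, 0, -25],
    [0, 0, -25],
    [0, 0, -25],
    [0, 30, 0],
    [0, 40, 0],
    [0, 40, 0],
  ],
  twist=[0, 0, 0, 0, 0, 0, 0, 0, 0, 0, 0, 0],
)

```text
t: 12.0
ee_pos: [556.2, 21.4, 215.9]
orientation: [-0.084, 3.139, -0.0]
contact_force: [1.2, 0.6, -0.4]
gripper_width: 47.0
```

```bash
cat > chk.py <<'E'
from m import *
import sys
k=sys.argv[1]
for n in("top","scene"):
    im,d=ctrl.snapshot(n); cv2.imwrite(f"pics/{n}{k}.png",im); np.save(f"{n}{k}.npy",d)
    P=cloud(n,d).reshape(-1,3); C=im.reshape(-1,3).astype(int)
    def blobs(x0,x1,y0,y1,z0,z1):
        m=(P[:,0]>x0)&(P[:,0]<x1)&(P[:,1]>y0)&(P[:,1]<y1)&(P[:,2]>z0)&(P[:,2]<z1)
        g=m.reshape(480,640).astype(np.uint8); c,L=cv2.connectedComponents(g)
        for i in range(1,c):
            Q=P[(L==i).ravel()]
            if len(Q)>40: print("  ",len(Q),np.round(cv2.minEnclosingCircle(Q[:,:2].astype(np.float32))[0],1),"z",np.round(np.percentile(Q[:,2],95),1),"ext",np.round(np.ptp(Q[:,:2],0)))
    print(n,"crate"); blobs(400,600,140,400,106,124)
    print(n,"well (local box)"); blobs(462,590,-124,5,124,142)
E
python3 chk.py 2; python3 plan.py .55 450.8 209.4 215 3.195 8 
```

```text
top crate
   127 [539.7 353.2] z 119.8 ext [25. 26.]
   125 [452.7 209.2] z 119.1 ext [25. 25.]
top well (local box)
scene crate
   105 [451.  209.7] z 118.9 ext [27. 25.]
   123 [538.1 352.9] z 118.3 ext [27. 25.]
scene well (local box)
   118 [560.3 -95. ] z 137.7 ext [27. 24.]
t 12.1 tcp [555.9  27.7 215.4] F [ 0.3 -0.7  0.1] w 46.6 q [-0.17  0.45  0.02  1.82 -0.01  0.88  1.49]
xaxis yaw -3.0777 z [ 0.     0.003 -1.   ]
{"gripper": [0.55, 0.55, 0.55, 0.55, 0.55, 0.55, 0.55, 0.55], "travel": [[11.7, 23.5, 0.1], [11.6, 23.5, 0.0], [11.8, 23.5, 0.1], [11.7, 23.4, 0.0], [11.8, 23.5, 0.1], [11.8, 23.4, 0.0], [11.9, 23.4, 0.1], [11.8, 23.4, 0.0]], "twist": [0.001, 0.002, 0.001, 0.001, 0.002, 0.001, 0.001, 0.001]}
```

jog_arm(
  gripper=[0.6, 0.6, 0.6, 0.6, 0.6, 0.6, 0.6, 0.6, 0.6, 0.6],
  travel=[
    [11.7, 23.5, 0],
    [11.7, 23.5, 0],
    [11.7, 23.5, 0],
    [11.7, 23.5, 0],
    [11.7, 23.5, 0],
    [11.7, 23.4, 0],
    [11.7, 23.4, 0],
    [11.7, 23.4, 0],
    [0, 0, 0],
    [0, 0, 0],
  ],
  twist=[0, 0, 0, 0, 0, 0, 0, 0, 0, 0],
)

```text
t: 12.93
ee_pos: [451.8, 204.0, 215.3]
orientation: [-0.092, 3.14, 0.001]
contact_force: [0.6, -0.8, 0.2]
gripper_width: 51.4
```

```bash
python3 plan.py .6 451.8 209.4 95 3.195 6 
```

```text
t 12.93 tcp [451.8 204.  215.3] F [ 0.6 -0.8  0.2] w 51.4 q [-0.52  0.36 -0.03  1.97  0.01  0.82  1.07]
xaxis yaw -3.0829 z [ 0.  0. -1.]
{"gripper": [0.6, 0.6, 0.6, 0.6, 0.6, 0.6], "travel": [[-0.1, 0.9, 20.1], [-0.0, 0.9, 20.0], [-0.0, 0.9, 20.1], [-0.1, 0.9, 20.0], [-0.0, 0.9, 20.1], [-0.1, 0.9, 20.0]], "twist": [0.001, 0.001, 0.001, 0.001, 0.0, 0.001]}
```

jog_arm(
  gripper=[0.6, 0.6, 0.6, 0.6, 0.6, 0.6, 0.6, 0, 0, 0, 0, 0],
  travel=[
    [0, 0.9, 20],
    [0, 0.9, 20],
    [0, 0.9, 20],
    [0, 0.9, 20],
    [0, 0.9, 20],
    [0, 0.9, 20],
    [0, 0, 0],
    [0, 0, 0],
    [0, 0, 0],
    [0, 0, 0],
    [0, 0, 0],
    [0, 0, 0],
  ],
  twist=[0, 0, 0, 0, 0, 0, 0, 0, 0, 0, 0, 0],
)

```text
t: 13.93
ee_pos: [452.6, 208.6, 96.1]
orientation: [-0.088, 3.139, 0.001]
contact_force: [-0.2, -0.8, 8.8]
gripper_width: 24.7
```

```bash
python3 plan.py 0 451.8 209 225 3.195 5 0 486.1 -21.9 225 3.195 10 0 486.1 -21.9 225 3.195 2
```

```text
t 13.93 tcp [452.6 208.6  96.1] F [-0.2 -0.8  8.8] w 24.7 q [-0.53  0.55 -0.03  2.05  0.03  0.54  1.05]
xaxis yaw -3.0856 z [ 0.002  0.001 -1.   ]
{"gripper": [0.0, 0.0, 0.0, 0.0, 0.0, 0.0, 0.0, 0.0, 0.0, 0.0, 0.0, 0.0], "travel": [[0.2, 0.1, -25.8], [0.1, 0.1, -25.7], [0.2, 0.0, -25.8], [0.2, 0.1, -25.8], [0.1, 0.1, -25.8], [-2.2, -23.2, 0.0], [-2.2, -23.3, 0.0], [-2.2, -23.2, 0.0], [-2.2, -23.3, 0.0], [-2.2, -23.2, 0.0], [-2.2, -23.2, 0.0], [-2.2, -23.3, 0.0]], "twist": [0.001, 0.0, 0.001, 0.0, 0.001, -0.0, -0.0, -0.0, -0.0, -0.0, -0.0, -0.0]}
{"gripper": [0.0, 0.0, 0.0, 0.0, 0.0], "travel": [[-2.2, -23.2, 0.0], [-2.2, -23.2, 0.0], [-2.2, -23.3, 0.0], [-0.0, 0.0, 0.0], [-0.0, 0.0, 0.0]], "twist": [-0.0, -0.0, -0.0, -0.0, -0.0]}
```

jog_arm(
  gripper=[0, 0, 0, 0, 0, 0, 0, 0, 0, 0, 0, 0],
  travel=[
    [0, 0, -25.8],
    [0, 0, -25.8],
    [0, 0, -25.8],
    [0, 0, -25.8],
    [0, 0, -25.8],
    [-2.2, -23.2, 0],
    [-2.2, -23.2, 0],
    [-2.2, -23.2, 0],
    [-2.2, -23.2, 0],
    [-2.2, -23.2, 0],
    [-2.2, -23.2, 0],
    [-2.2, -23.2, 0],
  ],
  twist=[0, 0, 0, 0, 0, 0, 0, 0, 0, 0, 0, 0],
)

```text
t: 14.93
ee_pos: [476.3, 45.9, 224.6]
orientation: [-0.088, 3.14, 0.0]
contact_force: [1.0, 0.6, -2.0]
gripper_width: 24.4
```

jog_arm(
  gripper=[0, 0, 0, 0, 0, 0],
  travel=[
    [-2.2, -23.2, 0],
    [-2.2, -23.2, 0],
    [-2.2, -23.2, 0],
    [0, 0, 0],
    [0, 0, 0],
    [0, 0, 0],
  ],
  twist=[0, 0, 0, 0, 0, 0],
)

```text
t: 15.43
ee_pos: [486.8, -21.5, 224.3]
orientation: [-0.088, 3.14, 0.001]
contact_force: [-0.6, 0.6, -2.1]
gripper_width: 24.5
```

```bash
python3 plan.py 0 486.1 -21.9 116 3.195 6
```

```text
t 15.43 tcp [486.8 -21.5 224.3] F [-0.6  0.6 -2.1] w 24.5 q [-0.12  0.33  0.05  1.98 -0.02  0.83  1.57]
xaxis yaw -3.0853 z [ 0.  0. -1.]
{"gripper": [0.0, 0.0, 0.0, 0.0, 0.0, 0.0], "travel": [[0.1, -0.1, 18.1], [0.1, -0.0, 18.0], [0.2, -0.1, 18.1], [0.1, -0.1, 18.0], [0.1, -0.0, 18.1], [0.1, -0.1, 18.0]], "twist": [0.0, 0.001, 0.0, 0.001, 0.0, 0.001]}
```

jog_arm(
  gripper=[0, 0, 0, 0, 0, 0, 0, 0],
  travel=[
    [0, 0, 18],
    [0, 0, 18],
    [0, 0, 18],
    [0, 0, 18],
    [0, 0, 18],
    [0, 0, 14.5],
    [0, 0, 3],
    [0, 0, 1],
  ],
  twist=[0, 0, 0, 0, 0, 0, 0, 0],
)

```text
t: 16.1
ee_pos: [486.8, -20.9, 115.4]
orientation: [0.09, -3.139, -0.001]
contact_force: [-0.3, 0.1, -1.6]
gripper_width: 24.5
```

jog_arm(
  gripper=[0, 0.55, 0.55, 0.55, 0.55, 0.55, 0.55, 0.55, 0.55, 0.55, 0.55, 0.55],
  travel=[
    [0, 0, 0],
    [0, 0, 0],
    [0, 0, 0],
    [0, 0, 0],
    [0, 0, 0],
    [0, 0, -25],
    [0, 0, -25],
    [0, 0, -25],
    [0, 0, -25],
    [0, 30, 0],
    [0, 40, 0],
    [0, 40, 0],
  ],
  twist=[0, 0, 0, 0, 0, 0, 0, 0, 0, 0, 0, 0],
)

```text
t: 17.1
ee_pos: [480.7, 88.6, 216.4]
orientation: [-0.084, 3.139, 0.0]
contact_force: [0.9, 1.4, 0.2]
gripper_width: 47.0
```

```bash
python3 chk.py 3; python3 plan.py .6 539 353.2 215 3.195 10 
```

```text
top crate
   127 [540.6 352.7] z 119.4 ext [26. 25.]
top well (local box)
   126 [561.5 -94.9] z 138.5 ext [26. 25.]
   126 [486.8 -19.8] z 138.3 ext [25. 25.]
scene crate
   125 [538.6 353. ] z 118.5 ext [27. 25.]
scene well (local box)
   107 [486.  -20.5] z 137.7 ext [26. 25.]
   122 [560.1 -94.3] z 137.6 ext [26. 25.]
t 17.2 tcp [480.2  94.  215.9] F [ 0.1 -2.3 -0.3] w 46.8 q [-0.32  0.35  0.01  1.98 -0.01  0.81  1.33]
xaxis yaw -3.0782 z [ 0.001  0.002 -1.   ]
{"gripper": [0.6, 0.6, 0.6, 0.6, 0.6, 0.6, 0.6, 0.6, 0.6, 0.6], "travel": [[-7.5, 25.5, 0.1], [-7.5, 25.5, 0.1], [-7.5, 25.5, 0.1], [-7.4, 25.5, 0.1], [-7.4, 25.6, 0.1], [-7.4, 25.5, 0.0], [-7.3, 25.5, 0.1], [-7.4, 25.6, 0.1], [-7.3, 25.6, 0.1], [-7.3, 25.5, 0.1]], "twist": [0.001, 0.001, 0.001, 0.001, 0.001, 0.001, 0.001, 0.001, 0.001, 0.001]}
```

jog_arm(
  gripper=[0.6, 0.6, 0.6, 0.6, 0.6, 0.6, 0.6, 0.6, 0.6, 0.6, 0.6, 0.6],
  travel=[
    [-7.5, 25.5, 0],
    [-7.5, 25.5, 0],
    [-7.5, 25.5, 0],
    [-7.4, 25.5, 0],
    [-7.4, 25.5, 0],
    [-7.4, 25.5, 0],
    [-7.4, 25.5, 0],
    [-7.3, 25.5, 0],
    [-7.3, 25.5, 0],
    [-7.3, 25.5, 0],
    [0, 0, 0],
    [0, 0, 0],
  ],
  twist=[0, 0, 0, 0, 0, 0, 0, 0, 0, 0, 0, 0],
)

```text
t: 18.2
ee_pos: [539.9, 347.9, 215.1]
orientation: [0.091, -3.14, 0.0]
contact_force: [0.6, -0.1, -0.3]
gripper_width: 51.3
```

```bash
python3 plan.py .6 539.4 353 95 3.195 6 
```

```text
t 18.2 tcp [539.9 347.9 215.1] F [ 0.6 -0.1 -0.3] w 51.3 q [-0.66  0.58 -0.01  1.58  0.01  0.98  0.96]
xaxis yaw -3.0835 z [-0.001 -0.    -1.   ]
{"gripper": [0.6, 0.6, 0.6, 0.6, 0.6, 0.6], "travel": [[0.0, 0.9, 20.0], [0.1, 0.8, 20.0], [-0.0, 0.9, 20.1], [0.0, 0.8, 20.0], [0.1, 0.9, 20.0], [-0.0, 0.9, 20.0]], "twist": [0.001, 0.001, 0.0, 0.001, 0.001, 0.001]}
```

jog_arm(
  gripper=[0.6, 0.6, 0.6, 0.6, 0.6, 0.6, 0.6, 0, 0, 0, 0, 0],
  travel=[
    [0, 0.9, 20],
    [0, 0.9, 20],
    [0, 0.9, 20],
    [0, 0.9, 20],
    [0, 0.9, 20],
    [0, 0.9, 20],
    [0, 0, 0],
    [0, 0, 0],
    [0, 0, 0],
    [0, 0, 0],
    [0, 0, 0],
    [0, 0, 0],
  ],
  twist=[0, 0, 0, 0, 0, 0, 0, 0, 0, 0, 0, 0],
)

```text
t: 19.2
ee_pos: [540.7, 352.3, 97.0]
orientation: [-0.088, 3.138, 0.002]
contact_force: [0.1, 0.1, 8.4]
gripper_width: 24.8
```

```bash
python3 plan.py 0 539.5 353 225 3.195 5 0 558.1 -18.1 225 3.195 14 0 558.1 -18.1 225 3.195 2
```

```text
t 19.2 tcp [540.7 352.3  97. ] F [0.1 0.1 8.4] w 24.8 q [-0.66  0.73 -0.02  1.65  0.02  0.76  0.94]
xaxis yaw -3.0855 z [ 0.002  0.001 -1.   ]
{"gripper": [0.0, 0.0, 0.0, 0.0, 0.0, 0.0, 0.0, 0.0, 0.0, 0.0, 0.0, 0.0], "travel": [[0.2, 0.1, -25.6], [0.3, 0.2, -25.6], [0.2, 0.1, -25.6], [0.2, 0.2, -25.6], [0.3, 0.1, -25.6], [0.1, -26.5, 0.0], [0.1, -26.6, 0.0], [0.0, -26.5, 0.0], [0.1, -26.5, 0.0], [0.1, -26.6, 0.0], [0.1, -26.5, 0.0], [0.0, -26.6, 0.0]], "twist": [0.001, 0.0, 0.001, 0.0, 0.001, -0.0, -0.0, -0.0, -0.0, -0.0, -0.0, -0.0]}
{"gripper": [0.0, 0.0, 0.0, 0.0, 0.0, 0.0, 0.0, 0.0, 0.0], "travel": [[0.1, -26.5, 0.0], [0.1, -26.5, 0.0], [0.1, -26.6, 0.0], [0.0, -26.5, 0.0], [0.1, -26.5, 0.0], [0.1, -26.6, 0.0], [0.1, -26.5, 0.0], [-0.0, -0.0, 0.0], [-0.0, -0.0, 0.0]], "twist": [-0.0, -0.0, -0.0, -0.0, -0.0, -0.0, -0.0, -0.0, -0.0]}
```

jog_arm(
  gripper=[0, 0, 0, 0, 0, 0, 0, 0, 0, 0, 0, 0],
  travel=[
    [0, 0, -25.6],
    [0, 0, -25.6],
    [0, 0, -25.6],
    [0, 0, -25.6],
    [0, 0, -25.6],
    [0, -26.5, 0],
    [0, -26.5, 0],
    [0, -26.5, 0],
    [0, -26.5, 0],
    [0, -26.5, 0],
    [0, -26.5, 0],
    [0, -26.5, 0],
  ],
  twist=[0, 0, 0, 0, 0, 0, 0, 0, 0, 0, 0, 0],
)

```text
t: 20.2
ee_pos: [550.2, 165.4, 224.1]
orientation: [-0.088, 3.14, 0.0]
contact_force: [1.3, -0.2, -2.3]
gripper_width: 24.7
```

jog_arm(
  gripper=[0, 0, 0, 0, 0, 0, 0, 0, 0, 0],
  travel=[
    [0, -26.5, 0],
    [0, -26.5, 0],
    [0, -26.5, 0],
    [0, -26.5, 0],
    [0, -26.5, 0],
    [0, -26.5, 0],
    [0, -26.5, 0],
    [0, 0, 0],
    [0, 0, 0],
    [0, 0, 0],
  ],
  twist=[0, 0, 0, 0, 0, 0, 0, 0, 0, 0],
)

```text
t: 21.03
ee_pos: [560.7, -18.1, 223.8]
orientation: [-0.088, 3.14, 0.001]
contact_force: [0.3, 0.6, -2.5]
gripper_width: 24.7
```

```bash
python3 plan.py 0 558.1 -18.1 116 3.195 6
```

```text
t 21.03 tcp [560.7 -18.1 223.8] F [ 0.3  0.6 -2.5] w 24.7 q [-0.1   0.44  0.04  1.8  -0.02  0.9   1.57]
xaxis yaw -3.0855 z [ 0.  0. -1.]
{"gripper": [0.0, 0.0, 0.0, 0.0, 0.0, 0.0], "travel": [[0.4, 0.0, 18.0], [0.5, 0.0, 17.9], [0.4, 0.1, 18.0], [0.5, -0.0, 18.0], [0.4, -0.0, 18.0], [0.4, 0.0, 17.9]], "twist": [0.0, 0.001, 0.0, 0.001, 0.0, 0.001]}
```

jog_arm(
  gripper=[0, 0, 0, 0, 0, 0, 0, 0],
  travel=[
    [0.4, 0, 18],
    [0.4, 0, 18],
    [0.4, 0, 18],
    [0.4, 0, 18],
    [0.4, 0, 18],
    [0.4, 0, 13.5],
    [0, 0, 3],
    [0, 0, 1],
  ],
  twist=[0, 0, 0, 0, 0, 0, 0, 0],
)

```text
t: 21.7
ee_pos: [558.3, -17.2, 116.2]
orientation: [0.091, -3.14, -0.001]
contact_force: [-4.6, 1.0, 10.0]
gripper_width: 24.6
```

jog_arm(
  gripper=[0, 0.55, 0.55, 0.55, 0.55, 0.55, 0.55, 0.55, 0.55, 0.55, 0.55, 0.55],
  travel=[
    [0, 0, 0],
    [0, 0, 0],
    [0, 0, 0],
    [0, 0, 0],
    [0, 0, 0],
    [0, 0, -25],
    [0, 0, -25],
    [0, 0, -25],
    [0, 0, -25],
    [0, 30, 0],
    [0, 40, 0],
    [0, 40, 0],
  ],
  twist=[0, 0, 0, 0, 0, 0, 0, 0, 0, 0, 0, 0],
)

```text
t: 22.7
ee_pos: [552.3, 91.9, 216.9]
orientation: [-0.085, 3.139, 0.0]
contact_force: [-0.2, 1.1, 0.4]
gripper_width: 47.0
```

```bash
python3 chk.py 4; python3 plan.py .55 619 -50.5 240 1.625 14 
```

```text
top crate
top well (local box)
   127 [561.1 -94.8] z 138.1 ext [26. 25.]
   75 [558.5 -16.2] z 139.4 ext [25. 17.]
scene crate
scene well (local box)
   109 [485.  -19.5] z 138.0 ext [25. 25.]
   115 [559.3 -93.7] z 137.5 ext [27. 25.]
   114 [556.1 -16.1] z 137.0 ext [24. 26.]
t 22.8 tcp [551.6  98.2 216.3] F [ 0.4 -0.5 -0.6] w 46.7 q [-0.29  0.45  0.01  1.81 -0.01  0.88  1.36]
xaxis yaw -3.0776 z [ 0.     0.003 -1.   ]
{"gripper": [0.55, 0.55, 0.55, 0.55, 0.55, 0.55, 0.55, 0.55, 0.55, 0.55, 0.55, 0.55], "travel": [[-4.1, -10.9, -1.7], [-5.4, -10.4, -1.7], [-6.4, -9.7, -1.7], [-7.5, -8.9, -1.7], [-8.5, -8.0, -1.7], [-9.3, -7.0, -1.7], [-10.1, -5.9, -1.7], [-10.7, -4.8, -1.6], [-11.1, -3.5, -1.7], [-11.4, -2.2, -1.7], [-11.6, -1.0, -1.7], [-11.7, 0.4, -1.7]], "twist": [0.113, 0.113, 0.113, 0.113, 0.112, 0.113, 0.113, 0.113, 0.113, 0.113, 0.113, 0.113]}
{"gripper": [0.55, 0.55], "travel": [[-11.5, 1.7, -1.7], [-11.3, 3.0, -1.7]], "twist": [0.113, 0.113]}
```

View pics/scene4.png

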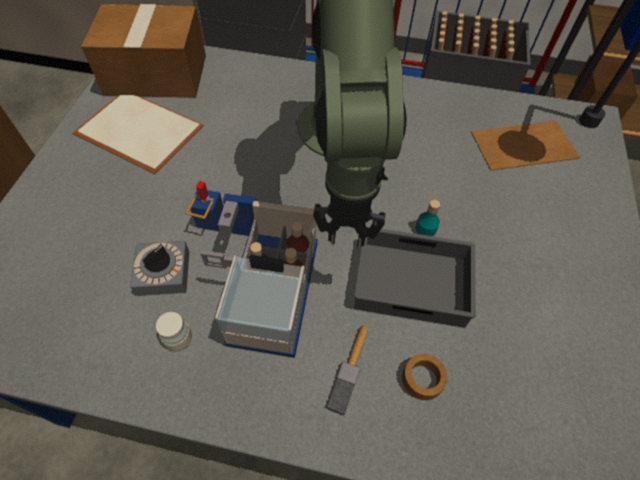

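The crate is empty and all three bottles stand in their cells (stoppers near px (256,250), (291,256), (297,230)). Next I close the cover.

jog_arm(
  gripper=[0.8, 0.8, 0.8, 0.8, 0.8, 0.8, 0.8, 0.8, 0.8, 0.8, 0.8, 0.8],
  travel=[
    [-4.1, -10.9, -1.7],
    [-5.4, -10.4, -1.7],
    [-6.4, -9.7, -1.7],
    [-7.5, -8.9, -1.7],
    [-8.5, -8, -1.7],
    [-9.3, -7, -1.7],
    [-10.1, -5.9, -1.7],
    [-10.7, -4.8, -1.7],
    [-11.1, -3.5, -1.7],
    [-11.4, -2.2, -1.7],
    [-11.6, -1, -1.7],
    [-11.7, 0.4, -1.7],
  ],
  twist=[0.113, 0.113, 0.113, 0.113, 0.113, 0.113, 0.113, 0.113, 0.113, 0.113, 0.113, 0.113],
)

```text
t: 23.8
ee_pos: [609.2, -37.3, 236.7]
orientation: [1.908, 2.496, 0.0]
contact_force: [-0.0, -0.3, -0.3]
gripper_width: 68.2
```

jog_arm(
  gripper=[0.8, 0.8, 0.8, 0.8],
  travel=[
    [-11.5, 1.7, -1.7],
    [-11.3, 3, -1.7],
    [0, 0, 0],
    [0, 0, 0],
  ],
  twist=[0.113, 0.113, 0, 0],
)

```text
t: 24.13
ee_pos: [618.3, -58.1, 239.7]
orientation: [-2.168, -2.274, 0.001]
contact_force: [-0.5, 0.7, 0.2]
gripper_width: 68.5
```

```bash
python3 plan.py .8 619 -50.5 178 1.625 4
```

```text
t 24.13 tcp [618.3 -58.1 239.7] F [-0.5  0.7  0.2] w 68.5 q [-0.29  0.56  0.44  1.63 -0.27  1.01  0.28]
xaxis yaw 1.6183 z [-0. -0. -1.]
{"gripper": [0.8, 0.8, 0.8, 0.8], "travel": [[1.9, 0.3, 15.4], [1.9, 0.2, 15.5], [1.9, 0.3, 15.4], [1.9, 0.3, 15.4]], "twist": [-0.002, -0.001, -0.002, -0.002]}
```

jog_arm(
  gripper=[0.8, 0.8, 0.8, 0.8, 0.8, 0, 0, 0, 0, 0, 0, 0],
  travel=[
    [1.9, 0, 15.4],
    [1.9, 0, 15.4],
    [1.9, 0, 15.4],
    [1.9, 0, 15.4],
    [0, 0, 0],
    [0, 0, 0],
    [0, 0, 0],
    [0, 0, 0],
    [0, 0, 0],
    [0, 0, 0],
    [0, 0, 0],
    [0, 0, 0],
  ],
  twist=[-0.002, -0.002, -0.002, -0.002, 0, 0, 0, 0, 0, 0, 0, 0],
)

```text
t: 25.13
ee_pos: [618.5, -50.4, 179.2]
orientation: [2.161, 2.279, 0.002]
contact_force: [-0.2, 0.2, 6.7]
gripper_width: 11.1
```

jog_arm(
  gripper=[0, 0, 0, 0, 0, 0, 0, 0, 0, 0, 0, 0],
  travel=[
    [0, -8, 0],
    [0, -13, 0],
    [0, -13, 0],
    [0, -14, 0],
    [0, -14, 0],
    [0, -14, 0],
    [0, -14, 0],
    [0, -14, 0],
    [0, -13, 0],
    [0, -10, 0],
    [0, -7, 0],
    [0, 0, 0],
  ],
  twist=[0, 0, 0, 0, 0, 0, 0, 0, 0, 0, 0, 0],
)

```text
t: 26.13
ee_pos: [483.6, -57.6, 179.2]
orientation: [2.162, 2.279, 0.002]
contact_force: [-2.2, -0.7, 7.1]
gripper_width: 11.2
```

jog_arm(
  gripper=[0, 0, 0, 0, 0],
  travel=[
    [0, -2, 0],
    [0, -2, 0],
    [0, -1, 0],
    [0, 0, 0],
    [0, 0, 0],
  ],
  twist=[0, 0, 0, 0, 0],
)

```text
t: 26.55
ee_pos: [479.8, -57.8, 179.1]
orientation: [2.161, 2.279, 0.002]
contact_force: [-1.4, 0.1, 10.4]
gripper_width: 11.0
```

jog_arm(
  gripper=[0, 0, 0, 0, 0],
  travel=[
    [0, -1.5, 0],
    [0, -1.5, 0],
    [0, -1, 0],
    [0, 0, 0],
    [0, 0, 0],
  ],
  twist=[0, 0, 0, 0, 0],
)

```text
t: 26.97
ee_pos: [479.0, -57.8, 179.3]
orientation: [2.156, 2.276, 0.008]
contact_force: [26.7, -1.1, -17.7]
gripper_width: 10.8
```

jog_arm(
  gripper=[0, 0.55, 0.55, 0.55, 0.55, 0.55, 0.55, 0.55, 0.55],
  travel=[
    [0, 2.5, 0],
    [0, 0, 0],
    [0, 0, 0],
    [0, 0, 0],
    [0, 0, 0],
    [0, 0, -25],
    [0, 0, -25],
    [0, 0, -25],
    [0, 0, 0],
  ],
  twist=[0, 0, 0, 0, 0, 0, 0, 0, 0],
)

```text
t: 27.72
ee_pos: [479.1, -58.2, 257.0]
orientation: [2.16, 2.277, 0.006]
contact_force: [1.0, 0.6, 0.8]
gripper_width: 46.9
```

```bash
python3 - <<'E'
from m import *
for n in("top","scene"):
    im,d=ctrl.snapshot(n); cv2.imwrite(f"pics/{n}5.png",im); np.save(f"{n}5.npy",d)
    P=cloud(n,d); W=P.reshape(-1,3); C=im.reshape(-1,3).astype(int)
    hsv=cv2.cvtColor(im,cv2.COLOR_BGR2HSV).reshape(-1,3).astype(int)
    box=(abs(W[:,0]-445)<80)&(abs(W[:,1]+271)<55)
    br=box&(hsv[:,0]>8)&(hsv[:,0]<28)&(hsv[:,1]>110)&(W[:,2]>80)&(W[:,2]<110)
    Q=W[br]; print(n,"loop",len(Q),rect(Q),Q[:,2].mean().round(1),Q[:,:2].max(0).round(1))
    rd=box&((hsv[:,0]<6)|(hsv[:,0]>174))&(hsv[:,1]>150)&(W[:,2]>142)&(W[:,2]<154)
    Q=W[rd]; print("grip",len(Q),rect(Q),Q.mean(0).round(1))
    Q=W[(abs(W[:,0]-498)<30)&(abs(W[:,1]+182)<25)&(W[:,2]>139)&(W[:,2]<146)]; print("stud",len(Q),rect(Q) if len(Q) else "")
    Q=W[(abs(W[:,0]-480)<40)&(abs(W[:,1]+57)<50)&(W[:,2]>186)&(W[:,2]<198)]; print("handle",len(Q),rect(Q) if len(Q)>5 else "")
    print([(np.round(r["centre"],1),round(r["score"],2)) for r in ctrl.spot_point("stud_hole",n)][:2],proj(n,(495.7,-182.5,142)).round(1))
im=cv2.imread("pics/scene5.png"); cv2.imwrite("pics/crop5.png",cv2.resize(im[160:300,160:330],None,fx=4,fy=4,interpolation=cv2.INTER_CUBIC))
E
python3 plan.py .55 428 -271 200 .054 14
```

```text
top loop 120 ([459.1, -274.0], [51.3, 51.5], 87.3) 98.5 [ 485.7 -247.6]
grip 96 ([427.6, -271.1], [16.8, 20.8], 86.4) [ 427.5 -270.9  148.1]
stud 0 
handle 0 
[] [426.  270.1]
scene loop 120 ([458.5, -272.8], [53.7, 51.9], 87.4) 96.9 [ 484.3 -245.1]
grip 54 ([425.7, -270.1], [15.8, 23.1], 85.9) [ 427.6 -269.5  147.7]
stud 235 ([496.6, -182.3], [48.2, 56.1], 87.9)
handle 188 ([478.5, -57.6], [14.8, 69.2], 2.4)
[(array([216.5, 224.8]), 0.65), (array([271.2, 289.3]), 0.62)] [226.4 214.9]
t 27.92 tcp [477.3 -57.7 252.7] F [0.3 0.5 0.5] w 46.9 q [-0.39  0.31  0.48  1.98 -0.18  0.9   0.24]
xaxis yaw 1.6239 z [-0.001  0.    -1.   ]
{"gripper": [0.55, 0.55, 0.55, 0.55, 0.55, 0.55, 0.55, 0.55, 0.55, 0.55, 0.55, 0.55], "travel": [[-15.0, -4.3, 3.8], [-15.4, -2.6, 3.7], [-15.7, -0.9, 3.8], [-15.6, 0.8, 3.8], [-15.4, 2.7, 3.7], [-15.0, 4.3, 3.8], [-14.5, 6.0, 3.8], [-13.7, 7.5, 3.7], [-12.7, 9.1, 3.8], [-11.7, 10.4, 3.8], [-10.4, 11.6, 3.7], [-9.1, 12.8, 3.8]], "twist": [0.112, 0.112, 0.112, 0.113, 0.112, 0.112, 0.112, 0.112, 0.112, 0.112, 0.112, 0.113]}
{"gripper": [0.55, 0.55], "travel": [[-7.6, 13.7, 3.8], [-6.0, 14.4, 3.7]], "twist": [0.112, 0.112]}
```

View pics/crop5.png

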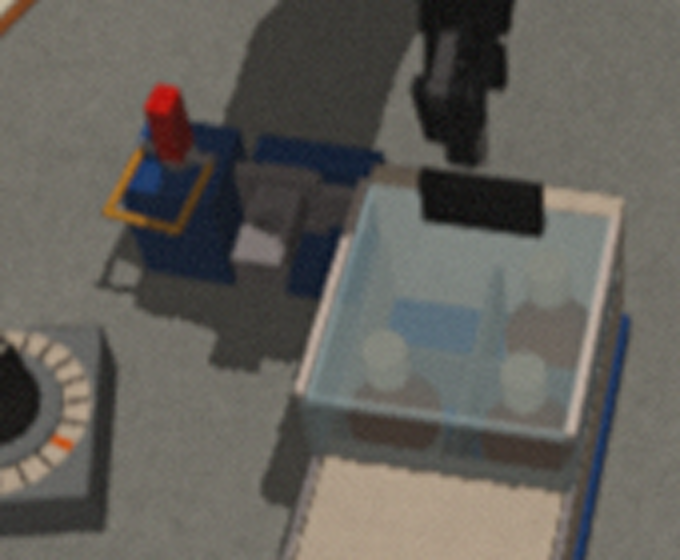

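```bash
python3 plan.py .55 428 -270.8 205 -.06 14
```

```text
t 27.92 tcp [477.3 -57.7 252.7] F [0.3 0.5 0.5] w 46.9 q [-0.39  0.31  0.48  1.98 -0.18  0.9   0.24]
xaxis yaw 1.6239 z [-0.001  0.    -1.   ]
{"gripper": [0.55, 0.55, 0.55, 0.55, 0.55, 0.55, 0.55, 0.55, 0.55, 0.55, 0.55, 0.55], "travel": [[-15.0, -4.3, 3.4], [-15.4, -2.5, 3.4], [-15.7, -0.6, 3.4], [-15.5, 1.2, 3.4], [-15.3, 3.1, 3.4], [-14.9, 4.9, 3.5], [-14.1, 6.7, 3.4], [-13.2, 8.3, 3.4], [-12.1, 9.9, 3.4], [-10.9, 11.2, 3.4], [-9.4, 12.5, 3.4], [-7.9, 13.5, 3.4]], "twist": [0.12, 0.121, 0.12, 0.12, 0.12, 0.121, 0.12, 0.12, 0.121, 0.12, 0.12, 0.12]}
{"gripper": [0.55, 0.55], "travel": [[-6.2, 14.3, 3.4], [-4.5, 15.0, 3.4]], "twist": [0.121, 0.12]}
```

jog_arm(
  gripper=[0.55, 0.55, 0.55, 0.55, 0.55, 0.55, 0.55, 0.55, 0.55, 0.55, 0.55, 0.55],
  travel=[
    [-15.0, -4.3, 3.4],
    [-15.4, -2.5, 3.4],
    [-15.7, -0.6, 3.4],
    [-15.5, 1.2, 3.4],
    [-15.3, 3.1, 3.4],
    [-14.9, 4.9, 3.4],
    [-14.1, 6.7, 3.4],
    [-13.2, 8.3, 3.4],
    [-12.1, 9.9, 3.4],
    [-10.9, 11.2, 3.4],
    [-9.4, 12.5, 3.4],
    [-7.9, 13.5, 3.4],
  ],
  twist=[0.12, 0.12, 0.12, 0.12, 0.12, 0.12, 0.12, 0.12, 0.12, 0.12, 0.12, 0.12],
)

```text
t: 28.92
ee_pos: [435.0, -241.2, 211.5]
orientation: [-3.129, -0.279, 0.002]
contact_force: [1.1, -0.1, -0.0]
gripper_width: 46.8
```

jog_arm(
  gripper=[0.55, 0.55, 0.55, 0.55, 0.55],
  travel=[
    [-6.2, 14.3, 3.4],
    [-4.5, 15, 3.4],
    [0, 0, 0],
    [0, 0, 0],
    [0, 0, 0],
  ],
  twist=[0.12, 0.12, 0, 0, 0],
)

```text
t: 29.33
ee_pos: [428.6, -270.5, 205.2]
orientation: [-3.14, 0.084, 0.002]
contact_force: [0.7, 0.9, 0.6]
gripper_width: 46.8
```

```bash
python3 plan.py .55 428 -270.8 124 -.06 6
```

```text
t 29.33 tcp [ 428.6 -270.5  205.2] F [0.7 0.9 0.6] w 46.8 q [-0.18  0.54  0.87  1.98 -0.54  0.87 -0.64]
xaxis yaw -0.0536 z [-0.001  0.    -1.   ]
{"gripper": [0.55, 0.55, 0.55, 0.55, 0.55, 0.55], "travel": [[-0.1, 0.1, 13.5], [-0.1, 0.0, 13.6], [-0.1, 0.1, 13.5], [-0.1, 0.0, 13.5], [-0.1, 0.1, 13.5], [-0.1, 0.1, 13.6]], "twist": [0.001, 0.001, 0.001, 0.001, 0.001, 0.001]}
```

jog_arm(
  gripper=[0.55, 0.55, 0.55, 0.55, 0.55, 0.55, 0.55, 0, 0, 0, 0, 0],
  travel=[
    [-0.1, 0, 13.5],
    [-0.1, 0, 13.5],
    [-0.1, 0, 13.5],
    [-0.1, 0, 13.5],
    [-0.1, 0, 13.5],
    [-0.1, 0, 13.5],
    [0, 0, 0],
    [0, 0, 0],
    [0, 0, 0],
    [0, 0, 0],
    [0, 0, 0],
    [0, 0, 0],
  ],
  twist=[0, 0, 0, 0, 0, 0, 0, 0, 0, 0, 0, 0],
)

```text
t: 30.33
ee_pos: [428.5, -271.0, 125.4]
orientation: [3.14, -0.088, 0.002]
contact_force: [-0.5, 1.4, 8.5]
gripper_width: 15.3
```

```bash
python3 plan.py 0 428 -270.8 250 -.06 9
```

```text
t 30.33 tcp [ 428.5 -271.   125.4] F [-0.5  1.4  8.5] w 15.3 q [-0.08  0.65  0.74  2.04 -0.67  0.71 -0.53]
xaxis yaw -0.0559 z [ 0.001 -0.    -1.   ]
{"gripper": [0.0, 0.0, 0.0, 0.0, 0.0, 0.0, 0.0, 0.0, 0.0], "travel": [[-0.1, -0.0, -13.8], [-0.0, -0.0, -13.9], [-0.1, -0.1, -13.8], [-0.0, 0.0, -13.9], [-0.1, -0.0, -13.8], [-0.1, -0.0, -13.9], [-0.0, -0.1, -13.8], [-0.1, 0.0, -13.9], [-0.1, 0.0, -13.8]], "twist": [0.0, 0.001, 0.0, 0.001, 0.0, 0.001, 0.0, 0.001, 0.0]}
```

jog_arm(
  gripper=[0, 0, 0, 0, 0, 0, 0, 0, 0, 0, 0, 0],
  travel=[
    [0, 0, -6],
    [0, 0, -12],
    [0, 0, -14],
    [0, 0, -14],
    [0, 0, -14],
    [0, 0, -14],
    [0, 0, -14],
    [0, 0, -16],
    [0, 0, -20],
    [0, 0, -20],
    [0, 0, -5],
    [0, 0, 0],
  ],
  twist=[0, 0, 0, 0, 0, 0, 0, 0, 0, 0, 0, 0],
)

```text
t: 31.33
ee_pos: [428.5, -271.2, 275.3]
orientation: [3.14, -0.088, 0.004]
contact_force: [0.7, 0.1, -2.3]
gripper_width: 15.2
```

```bash
python3 plan.py 0 495.7 -182.3 272 .054 8 0 495.7 -182.3 272 .054 4
```

```text
t 31.33 tcp [ 428.5 -271.2  275.3] F [ 0.7  0.1 -2.3] w 15.2 q [-0.26  0.45  0.97  1.9  -0.44  1.02 -0.72]
xaxis yaw -0.0561 z [ 0.002 -0.    -1.   ]
{"gripper": [0.0, 0.0, 0.0, 0.0, 0.0, 0.0, 0.0, 0.0, 0.0, 0.0, 0.0, 0.0], "travel": [[7.8, -11.6, 0.4], [7.9, -11.4, 0.4], [8.1, -11.4, 0.4], [8.2, -11.2, 0.4], [8.4, -11.1, 0.4], [8.6, -11.0, 0.4], [8.7, -10.9, 0.5], [8.8, -10.8, 0.4], [0.0, 0.0, -0.0], [0.0, 0.0, -0.0], [0.0, 0.0, -0.0], [0.0, 0.0, -0.0]], "twist": [-0.014, -0.014, -0.013, -0.014, -0.014, -0.014, -0.013, -0.014, -0.0, -0.0, -0.0, -0.0]}
```

jog_arm(
  gripper=[0, 0, 0, 0, 0, 0, 0, 0, 0, 0, 0, 0],
  travel=[
    [7.8, -11.6, 0],
    [7.9, -11.4, 0],
    [8.1, -11.4, 0],
    [8.2, -11.2, 0],
    [8.4, -11.1, 0],
    [8.6, -11, 0],
    [8.7, -10.9, 0],
    [8.8, -10.8, 0],
    [0, 0, 0],
    [0, 0, 0],
    [0, 0, 0],
    [0, 0, 0],
  ],
  twist=[-0.014, -0.014, -0.014, -0.014, -0.014, -0.014, -0.014, -0.014, 0, 0, 0, 0],
)

```text
t: 32.33
ee_pos: [495.1, -182.5, 273.8]
orientation: [3.14, 0.086, 0.0]
contact_force: [-0.4, -0.2, -1.0]
gripper_width: 15.6
```

```bash
python3 - <<'E'
from m import *
st()
im,d=ctrl.snapshot("scene"); cv2.imwrite("pics/scene6.png",im); np.save("scene6.npy",d)
for p in((495.7,-182.3,142),(495.7,-182.3,166),(525.7,-180.7,142)): print(proj("scene",p).round(1))
cv2.imwrite("pics/crop6.png",cv2.resize(im[150:250,170:270],None,fx=6,fy=6,interpolation=cv2.INTER_CUBIC))
E
```

```text
t 32.33 tcp [ 495.1 -182.5  273.8] F [-0.4 -0.2 -1. ] w 15.6 q [-0.42  0.48  0.93  1.85 -0.45  1.03 -0.82]
xaxis yaw 0.0549 z [ 0. -0. -1.]
[226.5 215. ]
[224.9 208.6]
[223.  225.5]
```

View pics/crop6.png

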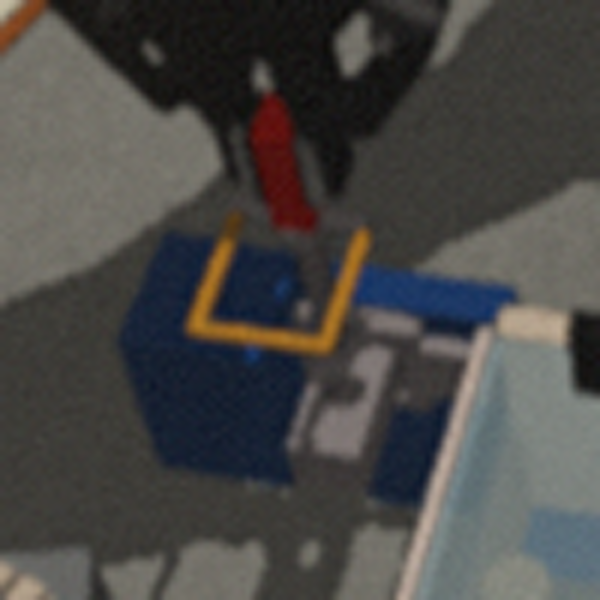

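jog_arm(
  gripper=[0, 0, 0, 0, 0, 0, 0, 0],
  travel=[
    [1.2, 0, 5],
    [0, 0, 7],
    [0, 0, 7],
    [0, 0, 6],
    [0, 0, 4],
    [0, 0, 4],
    [0, 0, 4],
    [0, 0, 0],
  ],
  twist=[0, 0, 0, 0, 0, 0, 0, 0],
)

```text
t: 33.05
ee_pos: [496.3, -181.9, 236.0]
orientation: [-3.14, -0.087, 0.001]
contact_force: [0.1, -0.5, -0.8]
gripper_width: 15.1
```

jog_arm(
  gripper=[0, 0, 0, 0, 0, 0, 0, 0],
  travel=[
    [0, 0, 6],
    [0, 0, 6],
    [0, 0, 6],
    [0, 0, 6],
    [0, 0, 6],
    [0, 0, 6],
    [0, 0, 4],
    [0, 0, 0],
  ],
  twist=[0, 0, 0, 0, 0, 0, 0, 0],
)

```text
t: 33.72
ee_pos: [496.2, -181.9, 195.8]
orientation: [-3.14, -0.087, 0.002]
contact_force: [0.5, 0.1, -0.9]
gripper_width: 14.9
```

jog_arm(
  gripper=[0, 0, 0, 0, 0, 0, 0, 0],
  travel=[
    [0, 0, 5],
    [0, 0, 5],
    [0, 0, 4],
    [0, 0, 2],
    [0, 0, 1],
    [0, 0, 1],
    [0, 0, 1],
    [0, 0, 0],
  ],
  twist=[0, 0, 0, 0, 0, 0, 0, 0],
)

```text
t: 34.38
ee_pos: [496.5, -182.0, 177.7]
orientation: [3.14, 0.088, 0.0]
contact_force: [0.3, -0.2, -0.8]
gripper_width: 15.1
```

Expected contact here; pressing down slightly further.

jog_arm(
  gripper=[0, 0, 0, 0, 0],
  travel=[
    [0, 0, 1],
    [0, 0, 1],
    [0, 0, 1],
    [0, 0, 0],
    [0, 0, 0],
  ],
  twist=[0, 0, 0, 0, 0],
)

```text
t: 34.8
ee_pos: [496.9, -182.4, 177.1]
orientation: [-3.139, -0.087, -0.004]
contact_force: [-14.1, 8.1, 55.1]
gripper_width: 15.1
```

jog_arm(
  gripper=[0, 0, 0.5, 0.5, 0.5, 0.5, 0.5, 0.5, 0.5, 0.5, 0.5, 0.5],
  travel=[
    [0, 0, -2],
    [0, 0, 0],
    [0, 0, 0],
    [0, 0, 0],
    [0, 0, 0],
    [0, 0, -8],
    [0, 0, -15],
    [0, 0, -20],
    [0, 0, -20],
    [0, 0, 0],
    [0, 0, 0],
    [0, 0, 0],
  ],
  twist=[0, 0, 0, 0, 0, 0, 0, 0, 0, 0, 0, 0],
)

```text
t: 35.8
ee_pos: [496.4, -181.7, 239.5]
orientation: [-3.14, -0.088, 0.0]
contact_force: [-0.8, -0.3, -0.3]
gripper_width: 42.5
```

```bash
python3 - <<'E'
from m import *
st()
for n in("scene","top"):
    im,d=ctrl.snapshot(n); cv2.imwrite(f"pics/{n}7.png",im)
    W=cloud(n,d).reshape(-1,3); hsv=cv2.cvtColor(im,cv2.COLOR_BGR2HSV).reshape(-1,3).astype(int)
    box=(abs(W[:,0]-525)<70)&(abs(W[:,1]+182)<50)
    Q=W[box&(hsv[:,0]>8)&(hsv[:,0]<28)&(hsv[:,1]>110)&(W[:,2]>100)&(W[:,2]<175)]
    if len(Q): print(n,"loop",len(Q),rect(Q),Q[:,2].mean().round(1),Q.max(0).round(1))
    Q=W[box&((hsv[:,0]<6)|(hsv[:,0]>174))&(hsv[:,1]>150)]
    if len(Q): print("grip",len(Q),Q.mean(0).round(1),Q.max(0).round(1))
im=cv2.imread("pics/scene7.png"); cv2.imwrite("pics/crop7.png",cv2.resize(im[150:250,170:270],None,fx=6,fy=6,interpolation=cv2.INTER_CUBIC))
E
python3 plan.py 0 552.5 -179.2 225 .054 4
```

```text
t 35.8 tcp [ 496.4 -181.7  239.5] F [-0.8 -0.3 -0.3] w 42.5 q [-0.39  0.52  0.89  1.89 -0.49  0.96 -0.78]
xaxis yaw 0.0561 z [-0.  0. -1.]
scene loop 156 ([511.9, -180.7], [81.6, 52.1], 3.9) 149.0 [ 553.4 -152.9  154.9]
grip 164 [ 499.8 -178.9  183.5] [ 506.9 -172.   203.2]
top loop 5 ([549.2, -155.7], [1.5, 6.2], 44.6) 150.2 [ 551.1 -154.   151.8]
t 35.9 tcp [ 496.2 -181.8  239.2] F [-0.   1.1  0.3] w 42.5 q [-0.39  0.53  0.89  1.89 -0.49  0.96 -0.78]
xaxis yaw 0.0557 z [-0.001  0.    -1.   ]
{"gripper": [0.0, 0.0, 0.0, 0.0], "travel": [[14.1, 0.1, 3.5], [14.1, 0.2, 3.6], [14.0, 0.1, 3.5], [14.1, 0.1, 3.6]], "twist": [0.0, 0.001, 0.0, 0.001]}
```

View pics/crop7.png

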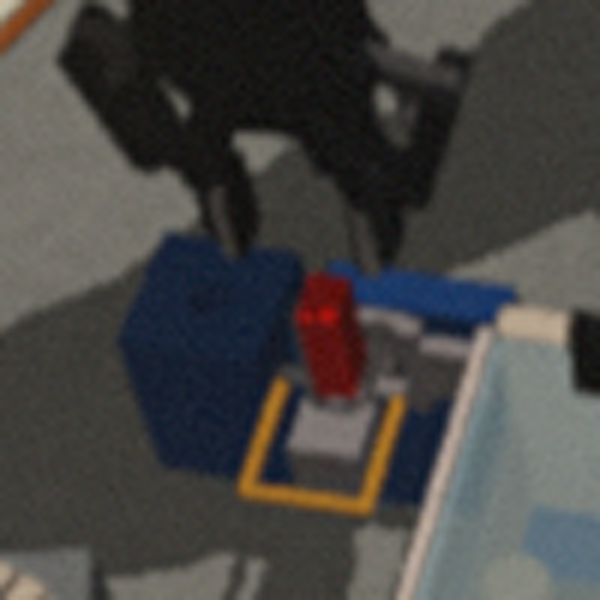

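jog_arm(
  gripper=[0, 0, 0, 0, 0, 0, 0, 0, 0, 0, 0, 0],
  travel=[
    [14.1, 0.1, 0],
    [14.1, 0.1, 0],
    [14.1, 0.1, 0],
    [14.1, 0.1, 0],
    [0, 0, 15],
    [0, 0, 15],
    [0, 0, 15],
    [0, 0, 10],
    [0, 0, 5],
    [0, 0, 5],
    [0, 0, 0],
    [0, 0, 0],
  ],
  twist=[0, 0, 0, 0, 0, 0, 0, 0, 0, 0, 0, 0],
)

```text
t: 36.9
ee_pos: [553.0, -179.4, 175.0]
orientation: [3.14, 0.087, 0.0]
contact_force: [-0.4, -0.4, 0.1]
gripper_width: -0.1
```

jog_arm(
  gripper=[0, 0, 0, 0, 0, 0, 0, 0, 0],
  travel=[
    [0, 0, 6],
    [0, 0, 6],
    [0, 0, 5],
    [0, 0, 5],
    [0, 0, 5],
    [0, 0, 5],
    [-0.5, 0, 5],
    [-0.5, 0, 4],
    [0, 0, 0],
  ],
  twist=[0, 0, 0, 0, 0, 0, 0, 0, 0],
)

```text
t: 37.65
ee_pos: [551.4, -179.2, 132.8]
orientation: [-3.14, -0.087, 0.002]
contact_force: [-0.2, -0.2, -0.5]
gripper_width: 0.2
```

```bash
python3 - <<'E'
from m import *
st()
im,d=ctrl.snapshot("scene"); cv2.imwrite("pics/scene8.png",im)
W=cloud("scene",d).reshape(-1,3); hsv=cv2.cvtColor(im,cv2.COLOR_BGR2HSV).reshape(-1,3).astype(int)
box=(abs(W[:,0]-525)<70)&(abs(W[:,1]+182)<50)
Q=W[box&(hsv[:,0]>8)&(hsv[:,0]<28)&(hsv[:,1]>110)&(W[:,2]>50)&(W[:,2]<175)]
print(len(Q),Q.min(0).round(1),Q.max(0).round(1))
cv2.imwrite("pics/crop8.png",cv2.resize(im[150:250,170:270],None,fx=6,fy=6,interpolation=cv2.INTER_CUBIC))
E
```

```text
t 37.65 tcp [ 551.4 -179.2  132.8] F [-0.2 -0.2 -0.5] w 0.2 q [-0.27  0.73  0.74  1.84 -0.65  0.83 -0.72]
xaxis yaw 0.0557 z [-0.001  0.    -1.   ]
8 [ 499.5 -163.3   90.4] [ 503.8 -156.3   99.7]
```

View pics/crop8.png

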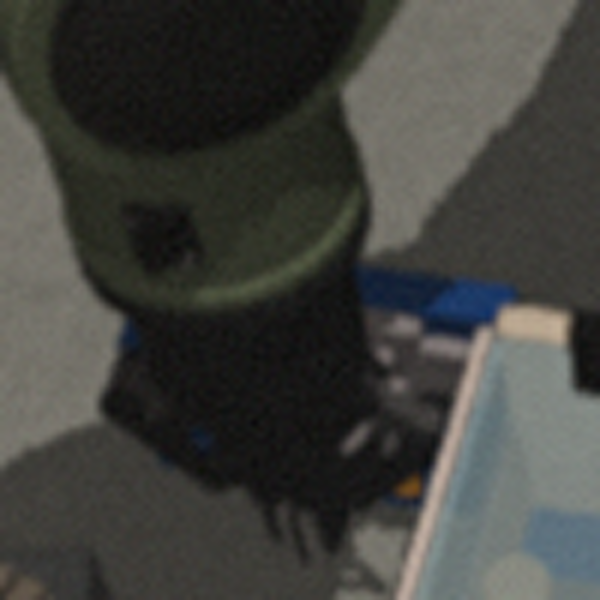

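jog_arm(
  gripper=[0, 0, 0, 0, 0, 0, 0],
  travel=[
    [1, 0, -10],
    [0, 0, -20],
    [0, 0, -25],
    [0, 0, -25],
    [0, 0, -25],
    [0, 0, 0],
    [0, 0, 0],
  ],
  twist=[0, 0, 0, 0, 0, 0, 0],
)

```text
t: 38.28
ee_pos: [553.5, -179.4, 240.6]
orientation: [3.14, 0.088, 0.005]
contact_force: [0.2, 0.0, -0.6]
gripper_width: 0.3
```

```bash
python3 plan.py .55 605.6 -330.4 200 2.677 23 .55 605.6 -330.4 200 2.677 1
```

```text
t 38.28 tcp [ 553.5 -179.4  240.6] F [ 0.2  0.  -0.6] w 0.3 q [-0.35  0.61  0.86  1.75 -0.53  1.03 -0.81]
xaxis yaw 0.0559 z [ 0.003 -0.    -1.   ]
{"gripper": [0.55, 0.55, 0.55, 0.55, 0.55, 0.55, 0.55, 0.55, 0.55, 0.55, 0.55, 0.55], "travel": [[1.9, 6.7, 1.8], [1.1, 6.8, 1.7], [0.4, 7.0, 1.8], [-0.5, 6.9, 1.8], [-1.2, 6.8, 1.7], [-2.1, 6.7, 1.8], [-2.7, 6.4, 1.7], [-3.5, 6.0, 1.8], [-4.1, 5.6, 1.8], [-4.7, 5.1, 1.7], [-5.3, 4.5, 1.8], [-5.8, 3.9, 1.8]], "twist": [-0.114, -0.114, -0.114, -0.114, -0.114, -0.114, -0.114, -0.114, -0.114, -0.114, -0.114, -0.114]}
{"gripper": [0.55, 0.55, 0.55, 0.55, 0.55, 0.55, 0.55, 0.55, 0.55, 0.55, 0.55, 0.55], "travel": [[-6.1, 3.2, 1.7], [-6.5, 2.5, 1.8], [-6.7, 1.7, 1.7], [-6.9, 0.9, 1.8], [-7.0, 0.2, 1.8], [-6.9, -0.6, 1.7], [-6.8, -1.4, 1.8], [-6.6, -2.2, 1.8], [-6.3, -2.9, 1.7], [-5.9, -3.6, 1.8], [-5.5, -4.2, 1.8], [-0.0, -0.0, -0.0]], "twist": [-0.113, -0.114, -0.114, -0.114, -0.114, -0.114, -0.114, -0.114, -0.114, -0.114, -0.114, -0.0]}
```

jog_arm(
  gripper=[0.55, 0.55, 0.55, 0.55, 0.55, 0.55, 0.55, 0.55, 0.55, 0.55, 0.55, 0.55],
  travel=[
    [1.9, 6.7, 1.8],
    [1.1, 6.8, 1.8],
    [0.4, 7, 1.8],
    [-0.5, 6.9, 1.8],
    [-1.2, 6.8, 1.8],
    [-2.1, 6.7, 1.8],
    [-2.7, 6.4, 1.8],
    [-3.5, 6, 1.8],
    [-4.1, 5.6, 1.8],
    [-4.7, 5.1, 1.8],
    [-5.3, 4.5, 1.8],
    [-5.8, 3.9, 1.8],
  ],
  twist=[-0.114, -0.114, -0.114, -0.114, -0.114, -0.114, -0.114, -0.114, -0.114, -0.114, -0.114, -0.114],
)

```text
t: 39.28
ee_pos: [579.9, -258.3, 216.5]
orientation: [-2.372, -2.058, 0.001]
contact_force: [-0.8, -0.6, 0.3]
gripper_width: 46.9
```

jog_arm(
  gripper=[0.55, 0.55, 0.55, 0.55, 0.55, 0.55, 0.55, 0.55, 0.55, 0.55, 0.55, 0.55],
  travel=[
    [-6.1, 3.2, 1.8],
    [-6.5, 2.5, 1.8],
    [-6.7, 1.7, 1.8],
    [-6.9, 0.9, 1.8],
    [-7, 0.2, 1.8],
    [-6.9, -0.6, 1.8],
    [-6.8, -1.4, 1.8],
    [-6.6, -2.2, 1.8],
    [-6.3, -2.9, 1.8],
    [-5.9, -3.6, 1.8],
    [-5.5, -4.2, 1.8],
    [0, 0, 0],
  ],
  twist=[-0.114, -0.114, -0.114, -0.114, -0.114, -0.114, -0.114, -0.114, -0.114, -0.114, -0.114, 0],
)

```text
t: 40.28
ee_pos: [604.4, -331.5, 196.3]
orientation: [-0.715, -3.058, 0.0]
contact_force: [0.3, -0.5, 0.6]
gripper_width: 46.9
```

```bash
python3 - <<'E'
from m import *
st()
for n in("scene","top"):
    im,d=ctrl.snapshot(n); cv2.imwrite(f"pics/{n}9.png",im)
    W=cloud(n,d).reshape(-1,3); hsv=cv2.cvtColor(im,cv2.COLOR_BGR2HSV).reshape(-1,3).astype(int)
    box=(abs(W[:,0]-525)<70)&(abs(W[:,1]+182)<50)
    Q=W[box&(hsv[:,0]>8)&(hsv[:,0]<28)&(hsv[:,1]>110)&(W[:,2]>50)&(W[:,2]<175)]
    if len(Q): print(n,"brass",len(Q),Q.min(0).round(1),Q.max(0).round(1))
    # orange mark in first pictures
    d0=np.load(n+"0.npy"); i0=cv2.imread(f"pics/{n}0.png"); W=cloud(n,d0).reshape(-1,3); h=cv2.cvtColor(i0,cv2.COLOR_BGR2HSV).reshape(-1,3).astype(int)
    m=(np.hypot(W[:,0]-605.6,W[:,1]+330.4)<60)&(h[:,0]<15)&(h[:,0]>3)&(h[:,1]>130)&(W[:,2]<60)&(W[:,2]>40)
    c=W[m].mean(0); print(n,"mark",m.sum(),c.round(1),"ang",np.degrees(np.arctan2(c[1]+330.4,c[0]-605.6)).round(1))
im=cv2.imread("pics/scene9.png"); cv2.imwrite("pics/crop9.png",cv2.resize(im[160:310,120:320],None,fx=4,fy=4,interpolation=cv2.INTER_CUBIC))
E
python3 plan.py .55 605.6 -330.4 84 2.677 6
```

```text
t 40.28 tcp [ 604.4 -331.5  196.3] F [ 0.3 -0.5  0.6] w 46.9 q [ 0.35  0.68  0.11  1.46 -0.08  1.01  1.59]
xaxis yaw 2.6822 z [-0.001  0.    -1.   ]
scene brass 69 [ 492.7 -206.1   83.1] [ 506.7 -154.8  144.3]
scene mark 13 [ 616.  -282.4   51.3] ang 77.7
top brass 7 [ 496.3 -157.3  107.9] [ 503.6 -155.3  140.3]
top mark 11 [ 618.3 -284.3   51.9] ang 74.6
t 40.38 tcp [ 604.6 -330.2  196.8] F [-0.2  0.9  0.6] w 47.1 q [ 0.34  0.68  0.12  1.46 -0.09  1.01  1.58]
xaxis yaw 2.6732 z [-0.001  0.001 -1.   ]
{"gripper": [0.55, 0.55, 0.55, 0.55, 0.55, 0.55], "travel": [[-0.2, 0.0, 18.8], [-0.1, 0.1, 18.8], [-0.2, 0.0, 18.8], [-0.2, 0.1, 18.8], [-0.1, 0.0, 18.8], [-0.2, 0.1, 18.8]], "twist": [-0.001, -0.0, -0.001, -0.001, -0.0, -0.001]}
```

View pics/crop9.png

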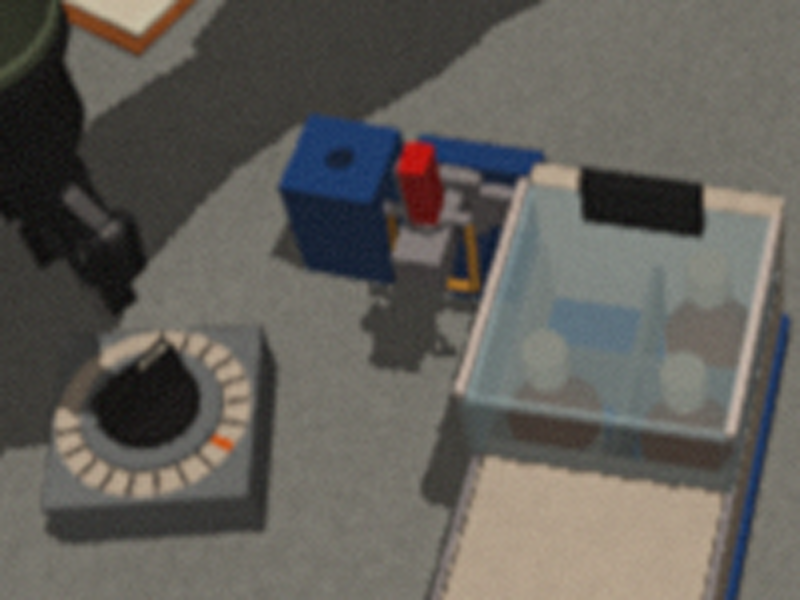

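jog_arm(
  gripper=[0.55, 0.55, 0.55, 0.55, 0.55, 0.55, 0.55, 0, 0, 0, 0, 0],
  travel=[
    [-0.2, 0, 18.8],
    [-0.2, 0, 18.8],
    [-0.2, 0, 18.8],
    [-0.2, 0, 18.8],
    [-0.1, 0, 18.8],
    [-0.1, 0, 18.8],
    [0, 0, 0],
    [0, 0, 0],
    [0, 0, 0],
    [0, 0, 0],
    [0, 0, 0],
    [0, 0, 0],
  ],
  twist=[0, 0, 0, 0, 0, 0, 0, 0, 0, 0, 0, 0],
)

```text
t: 41.38
ee_pos: [606.0, -331.7, 86.2]
orientation: [0.724, 3.055, -0.002]
contact_force: [-3.3, -2.9, 6.9]
gripper_width: 12.7
```

```bash
python3 - <<'E'
from plan import *
o,R=st(); p=o["ee_pos"]; plan([[0,p[0],p[1],p[2],1.342,12]])
E
```

```text
t 41.38 tcp [ 606.  -331.7   86.2] F [-3.3 -2.9  6.9] w 12.7 q [ 0.36  0.81  0.1   1.53 -0.1   0.81  1.59]
xaxis yaw 2.6764 z [ 0.001 -0.002 -1.   ]
{"gripper": [0, 0, 0, 0, 0, 0, 0, 0, 0, 0, 0, 0], "travel": [[0.0, 0.0, -0.0], [0.0, 0.0, -0.0], [0.0, 0.0, -0.0], [0.0, 0.0, -0.0], [0.0, 0.0, -0.0], [0.0, 0.0, -0.0], [0.0, 0.0, -0.0], [0.0, 0.0, -0.0], [0.0, 0.0, -0.0], [0.0, 0.0, -0.0], [0.0, 0.0, -0.0], [0.0, 0.0, -0.0]], "twist": [0.111, 0.111, 0.112, 0.111, 0.111, 0.111, 0.111, 0.112, 0.111, 0.111, 0.111, 0.111]}
```

jog_arm(
  gripper=[0, 0, 0, 0, 0, 0, 0, 0, 0, 0, 0, 0],
  travel=[
    [0, 0, 0],
    [0, 0, 0],
    [0, 0, 0],
    [0, 0, 0],
    [0, 0, 0],
    [0, 0, 0],
    [0, 0, 0],
    [0, 0, 0],
    [0, 0, 0],
    [0, 0, 0],
    [0, 0, 0],
    [0, 0, 0],
  ],
  twist=[0.111, 0.111, 0.111, 0.111, 0.111, 0.111, 0.111, 0.111, 0.111, 0.111, 0.111, 0.111],
)

```text
t: 42.38
ee_pos: [606.2, -331.8, 86.3]
orientation: [2.461, 1.948, 0.001]
contact_force: [-3.9, -3.9, 5.2]
gripper_width: 12.7
```

jog_arm(
  gripper=[0, 0, 0, 0],
  travel=[
    [0, 0, 0],
    [0, 0, 0],
    [0, 0, 0],
    [0, 0, 0],
  ],
  twist=[0, 0, 0, 0],
)

```text
t: 42.72
ee_pos: [606.1, -331.8, 86.3]
orientation: [2.456, 1.955, 0.0]
contact_force: [-2.9, -3.8, 6.9]
gripper_width: 13.0
```

```bash
python3 -c "
from h import *
st()"
```

```text
t 42.72 tcp [ 606.1 -331.8   86.3] F [-2.9 -3.8  6.9] w 13.0 q [ 0.15  0.86  0.44  1.54 -0.45  0.84  0.53]
xaxis yaw 1.3445 z [ 0.002 -0.002 -1.   ]
```

Release, retreat clear, and check.

jog_arm(
  gripper=[0.5, 0.5, 0.5, 0.5, 0.5, 0.5, 0.5, 0.5, 0.5, 0.5, 0.5, 0.5],
  travel=[
    [0, 0, 0],
    [0, 0, 0],
    [0, 0, 0],
    [0, 0, -10],
    [0, 0, -25],
    [0, 0, -30],
    [0, 0, -30],
    [0, 0, -30],
    [-30, 0, -20],
    [-35, 0, 0],
    [-30, 0, 0],
    [0, 0, 0],
  ],
  twist=[0, 0, 0, 0, 0, 0, 0, 0, 0, 0, 0, 0],
)

```text
t: 43.72
ee_pos: [581.3, -429.6, 231.0]
orientation: [2.461, 1.949, -0.004]
contact_force: [-0.4, -1.2, -0.2]
gripper_width: 42.7
```

```bash
python3 chk.py 10; python3 - <<'E'
from m import *
for n in("scene","top"):
    im=cv2.imread(f"pics/{n}10.png"); d=np.load(n+"10.npy")
    W=cloud(n,d).reshape(-1,3); hsv=cv2.cvtColor(im,cv2.COLOR_BGR2HSV).reshape(-1,3).astype(int)
    b=np.hypot(W[:,0]-605.6,W[:,1]+330.4)<45
    Q=W[b&(W[:,2]>88)&(W[:,2]<99)]
    print(n,"bar",len(Q),rect(Q) if len(Q)>5 else "")
    Q=W[(abs(W[:,0]-480)<40)&(abs(W[:,1]+57)<50)&(W[:,2]>186)&(W[:,2]<198)]; print("handle",len(Q),rect(Q) if len(Q)>5 else "")
    Q=W[(abs(W[:,0]-497)<40)&(abs(W[:,1]+182)<30)&((hsv[:,0]<6)|(hsv[:,0]>174))&(hsv[:,1]>150)&(W[:,2]>192)]; print("griptop",len(Q),Q.mean(0).round(1) if len(Q) else "", rect(Q) if len(Q)>5 else "")
a=cv2.imread("pics/scene10.png")[160:310,120:320]; b=cv2.imread("pics/top10.png")[190:320,310:520]
b=cv2.resize(b,(200,150)); cv2.imwrite("pics/crop10.png",cv2.resize(np.hstack([a,b]),(800,300),interpolation=cv2.INTER_CUBIC))
E
```

```text
top crate
top well (local box)
scene crate
scene well (local box)
scene bar 143 ([604.9, -331.1], [58.5, 14.6], 77.2)
handle 192 ([478.5, -57.6], [14.7, 69.1], 3.6)
griptop 69 [ 496.  -180.5  199.2] ([494.5, -181.7], [20.9, 15.7], 4.9)
top bar 173 ([606.3, -330.7], [56.3, 15.6], 78.0)
handle 232 ([479.8, -58.5], [12.5, 70.3], 3.1)
griptop 74 [ 496.6 -179.7  200. ] ([494.7, -180.5], [15.2, 20.2], 87.0)
```

View pics/crop10.png

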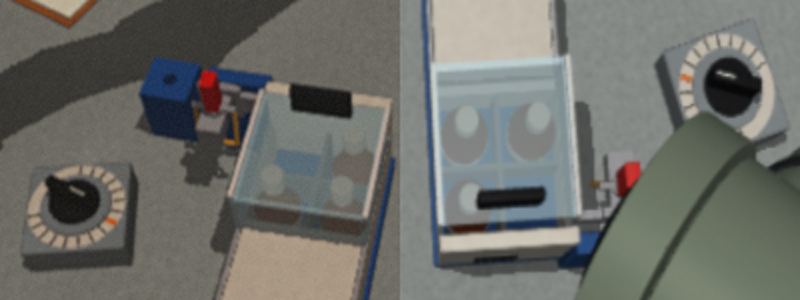

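The pictures show the pointer on the orange mark, the loop closed, the cover shut and the three bottles upright under it. Handing in.

```bash
python3 -c "
from h import *
st(); print(ctrl.finish_job())"
```

```text
t 43.82 tcp [ 583.9 -424.5  230.1] F [1.  0.7 0.1] w 42.7 q [ 0.27  0.76  0.51  1.34 -0.38  1.14  0.59]
xaxis yaw 1.3435 z [ 0. -0. -1.]
the job is handed in; nothing more can be done
None
```

The job is done and handed in at about 44 s of the 210 s allowed; `finish_job` reports no verdict. All three amber bottles are in the shaker behind the shut cover. The pin is home with its loop closed, and the dial is on the orange mark.

- **Bottles:** I opened the cover and stood the three bottles in cells 3, 0 and 2. I measured each stopper after placing, and in the last picture they stand upright through the clear cover. My last depth check on the bottles found no points because the shut cover hides them, so that check is by eye only.
- **Cover:** it reached the hard stop with 27 N on the tool. The handle is at world x 479 mm, which matches fully shut.
- **Pin and loop:** the pin met its shoulder where expected, pressing with about 55 N. Its grip top stands at z 199–200 mm against 200 mm expected. After I pushed the loop bar down it snapped closed, and its lowest brass shows at z 83 mm, below the stud.
- **Dial:** turned only after the loop was closed. The bar now lies at 77–78° and the mark measures 75–78°, well inside the 0.12 rad limit.
- **Disagreement:** the two cameras differ by 1–3 mm on the handle, pin and dial, about the stated calibration error.

The arm went nowhere near the jar, tape, brush or turquoise look-alike. I did not re-measure them at the end.

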